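# Clamp a batch of tube offcuts in the bench fixture with a hex key

## Task

Free the locked carriage of the blue clamping fixture (red wing knob, anticlockwise) and slide it back, stand all the square-tube offcuts upright in a single row on the bed, push the carriage up so that the row is snug against the fixed jaw, and lock the knob again, clockwise as far as it goes. Then take the orange T-handled hex key from its wooden stand, seat it fully in the recessed socket of the clamp screw before turning, tighten the screw clockwise to its stop so that the jaw grips the offcuts, and put the key back upright, fully down in its stand. Leave the jar of screws and the spanner where they are.

Things in the scene. Friction and masses are not known exactly. Their poses are not given: they have to be found in the camera images.
- fixture: Blue clamping fixture fixed on the table, base plate 150 x 370 x 15 mm. Origin at the centre of its underside; its y axis runs along the base toward the dark fixed jaw (80 mm wide, top 50 mm above the table, 32 mm thick, at the +y end), x across, z up. The top of the base plate is the bed, 15 mm above the table. There are no walls beside the bed. Its place and yaw (within about 0.2 rad) vary.
- bed (a point): Point on the bed's top surface (15 mm above the table), on the centre line, right at the gripping face of the fixed jaw; axes as the fixture's. Offcuts stand on the bed at negative y from here, within 22 mm of the centre line.
- jaw_face (a point): Centre of the gripping face of the moving jaw (steel plate 80 mm wide, 46 mm high, at the +y end of the carriage), 25 mm above the bed; axes as the fixture's. Offcuts stand on its +y side. The gap between the jaws is the distance along y from here to bed: 90 to 160 mm at the start, 200 mm with the carriage right back.
- carriage (a joint): Slide of the grey carriage (80 x 110 mm, top 60 mm above the table) along the fixture's +y, m: 0 farthest from the fixed jaw (gap 200 mm), grows to 0.16 as it moves toward the fixed jaw. Slides easily (about 2 N) while the knob is loose; once the knob is past 1.2 rad it holds against 40 N or so. It may be dragged by the wing knob.
- knob_grip (a point): Centre of the wing of the red knob on the carriage, 90 mm above the table, on its vertical turning axis, 53 mm behind (at -y of) the clamp screw. The wing is a bar 56 mm long, 14 mm thick, 30 mm high (75 to 105 mm above the table); this point's x axis runs along the bar and turns with it; at knob value 0 it lies across the fixture (along its x).
- lock_knob (a joint): Angle of the wing knob, rad, growing clockwise seen from above; 0 to 1.6. Starts locked (1.35 to 1.55). Below 0.5 the carriage is free; past 1.2 it is locked; stop at 1.6. Its friction is about 0.2 N m, rising to about 0.25 when locked.
- socket (a point): Centre of the floor of the hexagon socket in the clamp screw on the carriage, 34 mm above the table; 18.4 mm across flats, 24 mm deep, of which the top 8 mm flare out to 26 mm; its mouth is 58 mm above the table, 2 mm below the carriage top. With the key fully home its tip is here. x axis square to one flat (flats every 60 degrees), turning with the screw.
- clamp_screw (a joint): Angle of the clamp screw, rad, growing clockwise seen from above as it tightens; 0 to 2.6, where it comes to a stop. Starts at 0 to 0.4; tight when past 2.3. Turning it pushes the moving jaw out 2.5 mm per rad through a spring of 4 N/mm. Turns with about 0.15 N m, up to 0.25 when the jaw presses.
- jaw: The moving jaw plate in front of the carriage, driven out by the clamp screw. Origin on the bed straight under the clamp screw's axis while the screw is at 0; the gripping face lies 44 mm to +y of it.
- hex_key: T-handled hex key, 300 g; origin at the shaft's tip, z up the shaft. Steel hexagon shaft 17 mm across flats, 55 mm long, end tapered over 5 mm; flange 38 mm diameter, 55 to 61 mm above the tip; orange handle bar 100 mm long (key's x), 16 thick (y), 20 high, centre 112 mm above the tip. Key's x is square to a flat. Left in the socket it stands, leaning up to 6 degrees.
- key_stand: Wooden block 64 x 64 x 60 mm fixed on the table; origin at the centre of its underside. The key stands in its middle hole with the handle on top.
- stand_top (a point): Centre of the square hole's mouth in the stand's top, 60 mm above the table. The hole is 23 mm wide and goes right through; the key's flange rests on the stand's top, so the key's tip then lies 55 mm below this point.
- offcut_0: Offcut of square steel tube, 45 x 45 mm, 44 mm high, open at both ends (ends up and down), 5 mm wall, 200 g. Origin at the centre of its lower end, z up, x and y square to its sides. Two or three of the offcuts are present in a run.
- offcut_1: Offcut of square steel tube, 45 x 45 mm, 44 mm high, open at both ends (ends up and down), 5 mm wall, 200 g. Origin at the centre of its lower end, z up, x and y square to its sides. Two or three of the offcuts are present in a run.
- offcut_2: Offcut of square steel tube, 45 x 45 mm, 44 mm high, open at both ends (ends up and down), 5 mm wall, 200 g. Origin at the centre of its lower end, z up, x and y square to its sides. Two or three of the offcuts are present in a run.
- jar_screws: Bystander: jar with a red lid, 68 mm diameter, 99 mm high; leave it alone. Origin at the centre of its underside.
- spanner_17: Bystander: steel spanner lying flat, 43 x 165 x 8 mm; leave it alone. Origin at its centre underneath.

How it is judged:
By the outcome, as a careful person would: the job done as asked, in the order asked, and still so for the second after the job is handed in, with the robot touching nothing.
Of offcut_0, offcut_1, offcut_2 only 2 to 3 are there at a start; the rules pass over those that are not, and their reading is None.
At some moment in a run one of offcut_0, offcut_1, offcut_2 may be knocked a few centimetres aside while the robot is not near it.
It also fails if it takes over 210 s, if anything falls off the work surface, if the arm or the gripper's body presses on something with over 40 N, if the wrist force passes 120 N, or if a joint passes its speed limit or range.

## Robot

A 6-joint arm with a two-finger parallel gripper is mounted at the origin on the work surface; the furniture and walls round the work are solid. World frame = base frame: x ahead of the robot, y to its left, z up, the work surface at z = 0. Lengths are in mm, angles in degrees, forces in N, time in s.
With the tool pointing down it reaches from about 250 to 850 mm from the base axis. Payload 12.5 kg.
Tool frame: the origin (TCP) lies on the centre line of the jaws, within the pads' length; the fingertips stand robot.tip_extent ahead of it and the grasp point (between the pads) lies 11 mm behind it (robot.tip_extent is the distance from the TCP to the fingertips, in mm); z points along the fingers, y is the direction in which the jaws open and shut (so a half turn about z gives the same grasp; the last joint's range is limited). The gripper opens to 93 mm and grips with 3 to 60 N. Pads are 15 mm wide; open, the fingers measure 128 mm over their backs; the gripper's body (75 mm by 188 mm) begins 65 mm behind the grasp point.
Start: joints at [72.273, 20.094, 94.641, -0, 65.266, -4.847], TCP at [122.57, 536.154, 226.633] pointing down, gripper open.
Joint ranges: [-157.81, 157.81], [-45, 120.19], [0.68, 151.7], [-89.99, 269.99], [4.06, 180], [-164.3, 164.3]. Speed limits (degrees/s): [127.2, 127.2, 159.86, 180, 180, 180].

## Interface

Orientations are given as a 3x3 rotation matrix whose columns are the frame's x, y, z axes.
In Python, from bench import robot gives the robot as it stands.
- The arm moves only by the tool drive_tool, never from a script. Its argument "plan" is one flat list of numbers, 6 for each row, row after row: the shift along the tool's x, y, z in cm, then the turn, a rotation vector about the tool's x, y, z in degrees. A call has 1 to 20 rows; each row is the pose to reach, as a shift and turn from the pose commanded when the call began, along the tool's axes at that moment; what a row does not reach only later rows make up. A row lasts 1/10 s, in which the tool goes at most 50 mm and 8.59 degrees, less where a joint would pass 70% of its speed; a pose out of reach is approached as far as the arm can. A call with a gripper value outside its range is refused whole. "hand" is the opening, from 0 (shut) to 1 (fully open), set as the call begins (left out, the last holds). The fingers move at their own pace and stop on an object; "squeeze" is the grip in N (left out, the last holds). Time passes only in rows, so rows that repeat a pose let the fingers close. It gives the time, the measured TCP pose, the force and the opening at its end, in the units of the state.
- robot.state(): the state, without advancing time (a new reading comes with each control period).
- robot.read_camera(name): name is "side" or "top" or "wrist"; returns a dict with "color" (384x512x3 uint8, red, green, blue), "range_z" (384x512 float32, mm along the optical axis (not along the pixel's ray), 0 where there is no reading), "fov_y" (degrees; the focal length in pixels is half the picture's height over the tangent of half this angle, whatever the lens; pixels are square), "cx", "cy" (the principal point, pixels), "cam_to_world" (4x4, takes a point from camera to world coordinates). Camera axes: x right, y down, z forward; pixel columns grow to the right and rows downward; lengths in mm; the calibration is good to about 2 mm. A picture is of the moment at which its call begins.
- robot.hand_in(): hands the job in, once; it reports no verdict.
Trained networks look in a picture, given as the dict that the camera call returned (one of the last four; its "shot" number tells which), for a name from the list of things; names that differ only in an ending like _2 or _b are one class to them, and where a whole thing is asked for, a point or a joint stands for the part that bears it (a point fixed in the world has none). Each returns a list of dicts, best first, with "confidence" (0 to 1); they miss things now and then, are a little off and sometimes report something else, mostly with a low value. They report only what shows in the picture. A call takes as long as a camera call.
- robot.find_in(target, picture): "centre" ([column, row] in pixels, amid what is visible of it).
- robot.outline_of(target, picture): "mask" (384x512 bool, what is visible of it) and "centre" ([column, row] in pixels, amid what is visible of it).
The state is a dict: "clock": time; "joints": joint angles; "qvel": joint speeds; "tau": joint torques, N m; "ee_pos": TCP position; "orientation": TCP orientation; "ft_force": force on the tool from outside, world axes, zero at the start; "wrist_torque": the same for the moment, N m; "gripper_width": opening from 0.0 (shut) to 1.0 (fully open).
Only numpy, scipy, OpenCV 4.12 (cv2) and the standard library are available. Lean on these libraries where they do the work, as an engineer would, in place of code of your own. Each camera call takes 0.05 s, during which the arm holds its last target. There are 200 camera calls.

## Working session

There is one attempt and no reset: what is moved stays moved. The work goes in short steps, Python scripts to look and compute and a tool call to move; the robot and the scene stay as the last step left them, time stands still between calls to the robot, and variables do not carry over. Pictures are saved under pics/ and viewed, about 12 in all and at most 16, crops included, and the job is handed in when it is done.

Besides the shell and the picture viewer there is one more tool, called after "Emit:" as name(argument=value, ...), one argument or row to a line, values as JSON. drive_tool: Moves the arm, as the interface text tells. Its arguments: {"type":"object","properties":{"plan":{"type":"array","items":{"type":"number"}},"hand":{"type":"number"},"squeeze":{"type":"number"}},"required":["plan"]}

```bash
ls; mkdir -p pics; cat > h.py <<'E'
import numpy as np, cv2
from bench import robot
def f(p): return 192/np.tan(np.radians(p["fov_y"]/2))
def cloud(p):
    z=p["range_z"]; v,u=np.mgrid[:384,:512]; k=f(p)
    P=np.stack([(u-p["cx"])*z/k,(v-p["cy"])*z/k,z,np.ones_like(z)],-1)
    W=P@np.array(p["cam_to_world"]).T
    W=W[...,:3]; W[z<=0]=np.nan
    return W
def save(p,n,s=1): cv2.imwrite("pics/"+n+".png",cv2.resize(p["color"][...,::-1],None,fx=s,fy=s))
def proj(p,X):
    c=np.linalg.inv(np.array(p["cam_to_world"]))@np.append(X,1); return c[0]/c[2]*f(p)+p["cx"],c[1]/c[2]*f(p)+p["cy"]
E
python3 - <<'E'
from h import *
s=robot.state();print(s, robot.tip_extent)
ps={}
for n in("side","top","wrist"):
    p=robot.read_camera(n);save(p,n+"0",1.5 if n!="wrist" else 1);W=cloud(p)
    print(n,np.round(np.array(p["cam_to_world"]),2).tolist(),f(p))
    for t in["fixture","lock_knob","clamp_screw","hex_key","key_stand","offcut_0","jar_screws","spanner_17","jaw"]:
        for d in robot.outline_of(t,p)[:4]:
            m=d["mask"];w=W[m];w=w[~np.isnan(w[:,0])]
            if len(w): print(t,round(d["confidence"],2),np.round(d["centre"]),len(w),np.round(np.median(w,0)),np.round(np.percentile(w,2,axis=0)),np.round(np.percentile(w,98,axis=0)))
E
```

```text
pics
{'clock': 0.0, 'joints': array([ 7.22731016e+01,  2.01241400e+01,  9.46794078e+01,  1.05212048e-03,
        6.52656090e+01, -4.84604708e+00]), 'qvel': array([ 0.07700408,  0.02980804, -0.01829837,  0.03987185, -0.04380744,
        0.01138186]), 'tau': array([-5.14802741e-04, -4.97337270e+01, -2.85243773e+01,  6.98808068e-02,
        2.58981634e-02, -1.16224705e-04]), 'ee_pos': array([122.45904735, 535.82789412, 226.08701221]), 'orientation': array([[-9.74834014e-01,  2.22931600e-01, -3.83397894e-04],
       [ 2.22931898e-01,  9.74833349e-01, -1.14462374e-03],
       [ 1.18576250e-04, -1.20128978e-03, -9.99999271e-01]]), 'ft_force': array([-0.59167629,  0.31442827,  0.21590785]), 'wrist_torque': array([-0.02420777, -0.01731243, -0.03486391]), 'gripper_width': 0.9945317516457216} 8.0
side [[0.96, -0.17, 0.23, 264.63], [-0.28, -0.57, 0.77, -1013.63], [-0.0, -0.8, -0.59, 871.05], [0.0, 0.0, 0.0, 1.0]] 392.04923260890394
fixture 0.61 [272. 207.] 2975 [616. -31.  19.] [ 547. -146.    9.] [707. 203.  99.]
lock_knob 0.48 [285. 200.] 160 [635. -69.  92.] [624. -88.  60.] [667.  -8. 108.]
[... 1333 characters left out ...]
 0.22 [155. 194.] 400 [528. 301.  95.] [501. 276.   0.] [566. 333. 106.]
offcut_0 0.7 [248. 165.] 90 [635. -12.  54.] [616. -29.  30.] [650.   6.  66.]
offcut_0 0.68 [203. 221.] 68 [439. 157.  39.] [423. 133.  -1.] [474. 178.  51.]
offcut_0 0.46 [238. 220.] 10 [450.  10.  38.] [442.  -3.   4.] [453.  17.  46.]
jar_screws 0.55 [153. 193.] 396 [528. 301.  95.] [501. 276.   8.] [560. 334. 106.]
jar_screws 0.29 [249. 167.] 852 [630. -26.  60.] [592. -85.  21.] [674.  31. 106.]
spanner_17 0.49 [348. 158.] 149 [ 675. -374.    7.] [ 605. -388.   -1.] [ 755. -358.   15.]
wrist [[0.22, 0.94, 0.25, 54.98], [0.97, -0.22, -0.06, 551.18], [0.0, 0.25, -0.97, 385.8], [0.0, 0.0, 0.0, 1.0]] 292.8263929919639
```

View pics/side0.png

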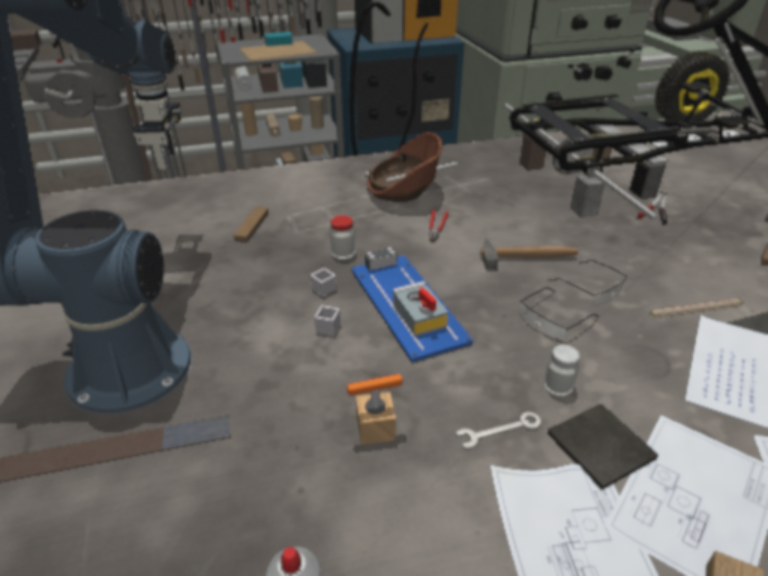

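View pics/top0.png

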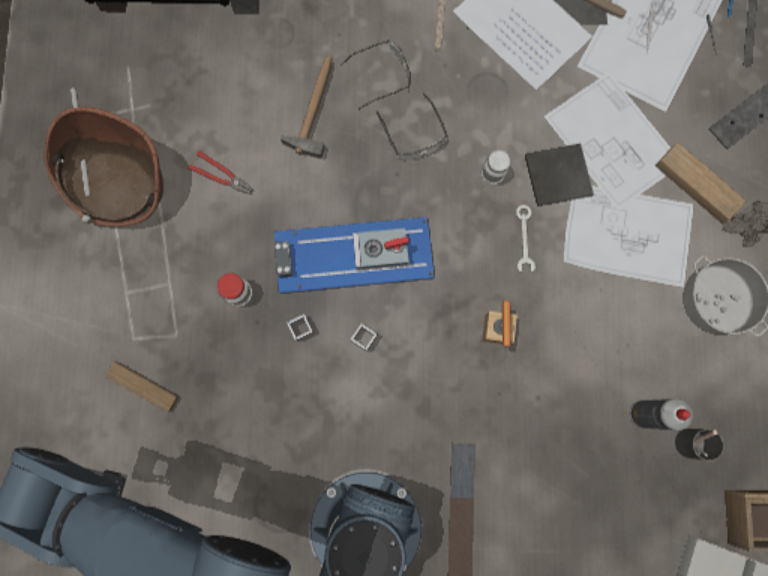

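The pictures show two offcuts, at top (300,327) and (364,337). The fixture is at (355,255) with its fixed jaw on the left (world +y), the knob wing is at (397,243), and the key stands at (503,325). Next I'll fit the fixture pose.

```bash
cat >> h.py <<'E'
def R(yaw): # yaw: world angle(deg) of tool y axis, tool pointing down
    a=np.radians(yaw); y=np.array([np.cos(a),np.sin(a),0]); z=np.array([0,0,-1.]); return np.stack([np.cross(y,z),y,z],1)
def go(pos,yaw,T=None):
    from scipy.spatial.transform import Rotation as Ro
    s=robot.state(); p,o=(s["ee_pos"],s["orientation"]) if T is None else T
    o=np.array(o); t=R(yaw)
    d=o.T@(np.array(pos)-p)/10; r=Ro.from_matrix(o.T@t).as_rotvec(degrees=True)
    print("plan",np.round(d,2),np.round(r,2),"rows",int(np.ceil(max(np.linalg.norm(d)/5,np.linalg.norm(r)/8.59)))); return np.array(pos),t
E
python3 - <<'E'
from h import *
for n in("side","top"):
    p=robot.read_camera(n);W=cloud(p)
    h=cv2.cvtColor(p["color"],cv2.COLOR_RGB2HSV)
    m=(h[...,0]>105)&(h[...,0]<125)&(h[...,1]>150)&(h[...,2]>60)&(abs(W[...,0]-625)<130)&(abs(W[...,1]-35)<230)
    # intersect rays with z=15
    v,u=np.where(m);C=np.array(p["cam_to_world"]);k=f(p)
    d=np.stack([(u-p["cx"])/k,(v-p["cy"])/k,np.ones(len(u))],1)@C[:3,:3].T
    q=(C[:3,3]+d*((15-C[2,3])/d[:,2:]))[:,:2].astype(np.float32)
    print(n,len(u),cv2.minAreaRect(q), np.nanmedian(W[m],0))
    m=((h[...,0]<6)|(h[...,0]>174))&(h[...,1]>150)&(abs(W[...,0]-635)<80)&(abs(W[...,1]+60)<90)
    w=W[m];w=w[w[:,2]>85];print("wing",len(w),w.mean(0),cv2.minAreaRect(w[:,:2].astype(np.float32)))
go([560,0,330],90+3.5)
go([360,20,330],90+3.5)
E
```

```text
side 1222 ((625.2105102539062, 32.304840087890625), (146.1437225341797, 369.0802917480469), 6.511996269226074) [603.99195212 -22.90889204  17.20513359]
wing 76 [634.98079863 -68.86736291  97.92581648] ((634.8548583984375, -68.6593017578125), (13.484634399414062, 45.22930908203125), 16.62147331237793)
top 176 ((628.39599609375, 37.306365966796875), (145.356689453125, 363.5223388671875), 6.446576118469238) [598.83064548  65.27445407  15.36391487]
wing 59 [638.23445877 -62.29309717 102.45863441] ((637.86767578125, -62.712120056152344), (16.223909378051758, 52.00289535522461), 17.4760799407959)
plan [-54.59 -42.52 -10.34] [ -0.    -0.   -16.38] rows 14
plan [-34.65 -45.03 -10.34] [ -0.    -0.   -16.38] rows 12
```

```bash
python3 - <<'E'
from h import *
go([500,20,300],96.5)
E
```

```text
plan [-48.3  -41.91  -7.34] [ -0.    -0.   -19.38] rows 13
```

Emit:
drive_tool(
  plan=[0,0,-7.3,0,0,0,0,0,-7.3,0,0,0,-48.3,-41.9,-7.3,0,0,-19.4,-48.3,-41.9,-7.3,0,0,-19.4,-48.3,-41.9,-7.3,0,0,-19.4,-48.3,-41.9,-7.3,0,0,-19.4,-48.3,-41.9,-7.3,0,0,-19.4,-48.3,-41.9,-7.3,0,0,-19.4,-48.3,-41.9,-7.3,0,0,-19.4,-48.3,-41.9,-7.3,0,0,-19.4,-48.3,-41.9,-7.3,0,0,-19.4,-48.3,-41.9,-7.3,0,0,-19.4,-48.3,-41.9,-7.3,0,0,-19.4,-48.3,-41.9,-7.3,0,0,-19.4,-48.3,-41.9,-7.3,0,0,-19.4,-48.3,-41.9,-7.3,0,0,-19.4,-48.3,-41.9,-7.3,0,0,-19.4,-48.3,-41.9,-7.3,0,0,-19.4],
)

```text
clock: 3.4
ee_pos: [499.5, 20.7, 299.6]
orientation: [[-0.993, -0.114, -0.0], [-0.114, 0.993, 0.0], [0.0, 0.0, -1.0]]
ft_force: [-0.0, 0.8, 0.4]
gripper_width: 0.998
```

```bash
cat >> h.py <<'E'
def ray(p,u,v,z):
    C=np.array(p["cam_to_world"]);k=f(p);u=np.atleast_1d(u);v=np.atleast_1d(v)
    d=np.stack([(u-p["cx"])/k,(v-p["cy"])/k,np.ones(len(u))],1)@C[:3,:3].T
    return (C[:3,3]+d*((z-C[2,3])/d[:,2:]))[:,:2].astype(np.float32)
def scan(p):
    W=cloud(p);h=cv2.cvtColor(p["color"],cv2.COLOR_RGB2HSV)
    m=(h[...,0]>105)&(h[...,0]<125)&(h[...,1]>150)&(h[...,2]>60)&(abs(W[...,2]-15)<12)
    v,u=np.where(m)
    if len(u)>50:print("base",len(u),cv2.minAreaRect(ray(p,u,v,15)))
    m=((h[...,0]<6)|(h[...,0]>174))&(h[...,1]>150)&(W[...,2]>92)&(W[...,2]<115)
    w=W[m]
    if len(w)>20:
        v,u=np.where(m); print("wing",len(w),np.median(w,0)); print(cv2.minAreaRect(w[:,:2].astype(np.float32)))
    for t in["offcut_0","clamp_screw","hex_key"]:
        for d in robot.outline_of(t,p)[:4]:
            m=d["mask"];w=W[m];w=w[~np.isnan(w[:,0])];zt=np.percentile(w[:,2],90);w=w[w[:,2]>zt-12]
            print(t,round(d["confidence"],2),np.round(d["centre"]),len(w),"ztop",round(zt),"rect",cv2.minAreaRect(w[:,:2].astype(np.float32)))
E
python3 - <<'E'
from h import *
print(robot.state()["ee_pos"])
p=robot.read_camera("wrist");save(p,"w1",1.5);scan(p)
E
```

```text
[499.53479827  20.71588172 299.64121611]
base 8229 ((616.30029296875, 35.93109130859375), (127.57862091064453, 367.132080078125), 6.46953821182251)
wing 1947 [537.38044208 299.80511943 100.1516388 ]
((573.29052734375, 124.987548828125), (55.643245697021484, 436.7704162597656), 12.568625450134277)
offcut_0 0.97 [245. 118.] 451 ztop 46 rect ((428.20458984375, 10.189083099365234), (44.841773986816406, 44.80630111694336), 57.02880859375)
offcut_0 0.62 [360. 135.] 591 ztop 45 rect ((448.93701171875, 157.3292236328125), (45.06074905395508, 45.89986801147461), 27.036943435668945)
clamp_screw 0.89 [228. 250.] 420 ztop 59 rect ((633.5155639648438, -10.179515838623047), (38.8160285949707, 40.76975631713867), 71.95693969726562)
hex_key 0.66 [ 10. 103.] 170 ztop 82 rect ((451.6153259277344, -298.35443115234375), (16.220962524414062, 7.574734210968018), 13.438409805297852)
```

View pics/w1.png

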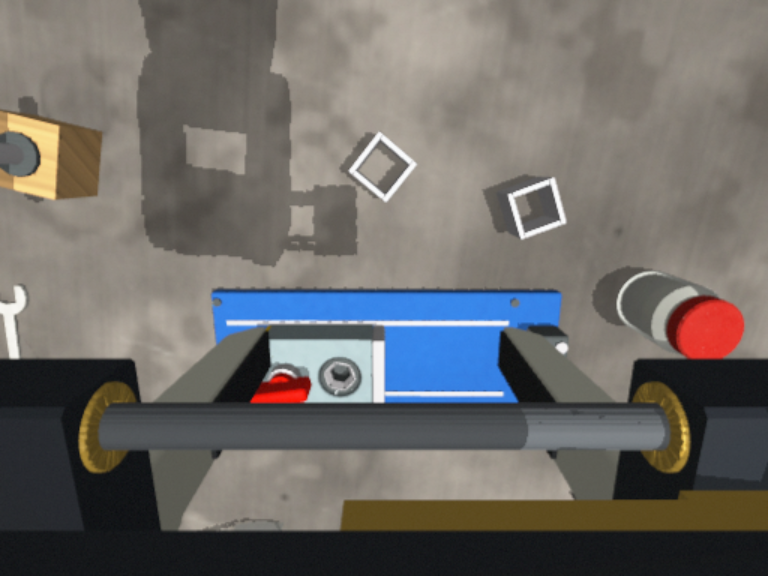

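Two offcuts are confirmed, at wrist (382,167)/1.5 and (537,208)/1.5, and their measured sizes match. The screw is at (340,376)/1.5, and the wing shows only in part, beside the left finger. Next I'll move above the knob.

```bash
python3 - <<'E'
from h import *
go([639,-63,180],16.5)
E
```

```text
plan [-12.87  -9.93  11.99] [1.00e-02 2.00e-02 8.01e+01] rows 10
```

Emit:
drive_tool(
  plan=[-12.9,-9.9,12,0,0,80,-12.9,-9.9,12,0,0,80,-12.9,-9.9,12,0,0,80,-12.9,-9.9,12,0,0,80,-12.9,-9.9,12,0,0,80,-12.9,-9.9,12,0,0,80,-12.9,-9.9,12,0,0,80,-12.9,-9.9,12,0,0,80,-12.9,-9.9,12,0,0,80,-12.9,-9.9,12,0,0,80,-12.9,-9.9,12,0,0,80,-12.9,-9.9,12,0,0,80,-12.9,-9.9,12,0,0,80,-12.9,-9.9,12,0,0,80],
  hand=0.6,
)

```text
clock: 5.0
ee_pos: [639.4, -63.6, 179.7]
orientation: [[-0.285, 0.958, 0.0], [0.958, 0.285, -0.0], [-0.0, 0.0, -1.0]]
ft_force: [-0.7, -0.0, -0.1]
gripper_width: 0.599
```

```bash
python3 - <<'E'
from h import *
s=robot.state();print(s["ee_pos"],s["joints"])
p=robot.read_camera("wrist");save(p,"w2",1.2);scan(p)
W=cloud(p);h=cv2.cvtColor(p["color"],cv2.COLOR_RGB2HSV)
m=((h[...,0]<6)|(h[...,0]>174))&(h[...,1]>150)&(W[...,2]>98)&(W[...,2]<112)&(abs(W[...,1]+63)<60)
w=W[m];print(len(w),cv2.minAreaRect(w[:,:2].astype(np.float32)),w[:,2].mean())
p=robot.read_camera("top");W=cloud(p)
E
```

```text
[639.41640832 -63.57518862 179.67124498] [-9.82689172e+00  3.23599094e+01  8.25173514e+01 -2.79808890e-03
  6.51207411e+01 -2.63989900e+01]
base 20358 ((633.2486572265625, -8.903182983398438), (148.36378479003906, 274.4641418457031), 6.349823951721191)
wing 1018 [638.44019294 -58.39474147 104.50109345]
((638.7659912109375, -60.991180419921875), (13.990360260009766, 55.683231353759766), 14.236227035522461)
offcut_0 0.9 [64. 48.] 1896 ztop 45 rect ((428.6138610839844, 10.975055694580078), (45.63600540161133, 46.62248992919922), 57.17156982421875)
clamp_screw 0.58 [265. 130.] 1057 ztop 59 rect ((632.862548828125, -9.092184066772461), (38.33743667602539, 38.99501037597656), 30.907859802246094)
999 ((638.8164672851562, -61.19012451171875), (13.990360260009766, 55.27273178100586), 14.236227035522461) 104.33535340697657
```

View pics/w2.png

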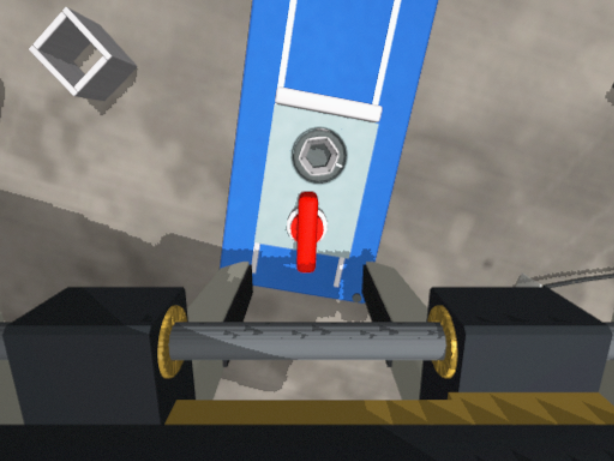

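The wing is clear at (307,232)/1.2: centre (638.8,-61.2), knob ≈1.43 rad. Next I'll grasp and turn it.

```bash
python3 - <<'E'
from h import *
go([638.8,-61.2,84],14.2)
E
```

```text
plan [0.26 0.01 9.56] [-0.   -0.    2.33] rows 2
```

Emit:
drive_tool(
  plan=[0.26,0,3,0,0,2.3,0.26,0,6,0,0,2.3,0.26,0,8,0,0,2.3,0.26,0,9.5,0,0,2.3,0.26,0,9.5,0,0,2.3],
)

```text
clock: 5.75
ee_pos: [637.8, -61.1, 82.8]
orientation: [[-0.246, 0.969, -0.003], [0.969, 0.246, 0.001], [0.001, -0.003, -1.0]]
ft_force: [0.3, -0.3, -0.0]
gripper_width: 0.596
```

Emit:
drive_tool(
  plan=[0,0,0,0,0,0,0,0,0,0,0,0,0,0,0,0,0,0,0,0,0,0,0,0,0,0,0,0,0,0],
  hand=0,
  squeeze=40,
)

```text
clock: 6.25
ee_pos: [638.8, -61.2, 85.1]
orientation: [[-0.246, 0.969, 0.001], [0.969, 0.246, -0.0], [-0.0, 0.001, -1.0]]
ft_force: [-0.0, -0.5, -0.6]
gripper_width: 0.221
```

Emit:
drive_tool(
  plan=[0,0,0,0,0,-5,0,0,0,0,0,-10,0,0,0,0,0,-15,0,0,0,0,0,-20,0,0,0,0,0,-25,0,0,0,0,0,-30,0,0,0,0,0,-35,0,0,0,0,0,-40,0,0,0,0,0,-45,0,0,0,0,0,-50,0,0,0,0,0,-55,0,0,0,0,0,-60,0,0,0,0,0,-65,0,0,0,0,0,-70,0,0,0,0,0,-75,0,0,0,0,0,-77,0,0,0,0,0,-77],
)

```text
clock: 7.95
ee_pos: [638.6, -61.2, 84.8]
orientation: [[-1.0, -0.021, -0.0], [-0.021, 1.0, 0.0], [0.0, 0.0, -1.0]]
ft_force: [-2.0, 0.7, 2.7]
gripper_width: 0.151
```

```bash
python3 - <<'E'
from h import *
s=robot.state();print(s)
fy=np.array([-.1118,.9937]);
go(list(np.array([638.8,-61.2])-60*fy)+[84],np.degrees(np.arctan2(s["orientation"][1,1],s["orientation"][0,1])))
p=robot.read_camera("wrist");save(p,"w3");scan(p)
E
```

```text
{'clock': 7.95, 'joints': array([-9.63193386e+00,  3.87055197e+01,  8.63170852e+01,  8.96689391e-03,
        5.49870480e+01, -1.00859535e+02]), 'qvel': array([-0.03387076, -0.07802036,  0.07605713, -0.02574668,  0.00661937,
        2.50301418]), 'tau': array([ 1.31280781e-02, -6.26370692e+01, -2.52811611e+01, -1.33820856e-01,
       -3.37642198e-01, -7.30039459e-01]), 'ee_pos': array([638.60613879, -61.17835611,  84.83388142]), 'orientation': array([[-9.99772389e-01, -2.13342452e-02, -1.44648752e-04],
       [-2.13342676e-02,  9.99772387e-01,  1.54559709e-04],
       [ 1.41318413e-04,  1.57610504e-04, -9.99999978e-01]]), 'ft_force': array([-2.0288901 ,  0.72467794,  2.70444982]), 'wrist_torque': array([ 0.12307525,  0.27616361, -0.12322943]), 'gripper_width': 0.15133799758898026}
plan [-0.56 -5.98  0.08] [ 0.01 -0.01  0.  ] rows 2
base 16348 ((631.6885986328125, 2.87359619140625), (148.52883911132812, 298.8723449707031), 6.349852085113525)
wing 1931 [627.84630943 -61.77253433 104.47619773]
((630.3463745117188, -61.39366149902344), (39.09891128540039, 14.615164756774902), 0.6077290773391724)
clamp_screw 0.97 [334. 212.] 2089 ztop 59 rect ((631.4414672851562, -9.715118408203125), (39.377105712890625, 39.445945739746094), 88.05982208251953)
```

Knob free (≈0.1 rad). Now I'll slide the carriage back along the fixture's -y by 40 mm.

Emit:
drive_tool(
  plan=[-0.1,-1,0,0,0,0,-0.19,-2,0,0,0,0,-0.28,-3,0,0,0,0,-0.37,-4,0,0,0,0,-0.37,-4,0,0,0,0,-0.37,-4,0,0,0,0],
)

```text
clock: 8.75
ee_pos: [643.3, -102.2, 84.8]
orientation: [[-1.0, -0.02, 0.0], [-0.02, 1.0, -0.001], [-0.0, -0.001, -1.0]]
ft_force: [-3.1, -2.8, 5.4]
gripper_width: 0.149
```

Emit:
drive_tool(
  plan=[0,0,0,0,0,0,0,0,0,0,0,0,0,0,-3,0,0,0,0,0,-6,0,0,0,0,0,-10,0,0,0,0,0,-10,0,0,0,0,0,-10,0,0,0],
  hand=0.6,
)

```text
clock: 9.45
ee_pos: [643.5, -101.0, 185.1]
orientation: [[-1.0, -0.022, 0.002], [-0.022, 1.0, -0.0], [-0.001, -0.0, -1.0]]
ft_force: [0.1, 0.5, -1.3]
gripper_width: 0.599
```

```bash
python3 - <<'E'
from h import *
print(robot.state()["ee_pos"])
p=robot.read_camera("wrist");scan(p)
p=robot.read_camera("top");scan(p)
# targets: offcut A (449,157) first, hover
go([428.5,10.6,140],57.1);go([449,157.3,140],117)
E
```

```text
[ 643.54098968 -100.96463429  185.06401397]
base 24481 ((628.8784790039062, 24.1678466796875), (148.18402099609375, 342.3834228515625), 6.384373188018799)
wing 958 [ 640.55937453 -102.62932035  104.52934132]
((642.5802001953125, -102.62832641601562), (13.595005989074707, 54.108009338378906), 89.46041870117188)
clamp_screw 0.63 [307. 179.] 939 ztop 59 rect ((637.2318115234375, -50.6573600769043), (38.227909088134766, 38.67527389526367), 2.335496664047241)
clamp_screw 0.19 [347. 171.] 1090 ztop 65 rect ((633.4099731445312, -12.735522270202637), (79.8810043334961, 13.826715469360352), 5.724833965301514)
base 130 ((620.1021728515625, 106.28546142578125), (145.22586059570312, 221.5697479248047), 6.969008445739746)
wing 164 [535.7450311  312.57824801  99.08113355]
((534.2171630859375, 309.06903076171875), (52.20942306518555, 52.56678009033203), 63.281227111816406)
offcut_0 0.47 [194. 210.] 43 ztop 48 rect ((459.34625244140625, 185.20950317382812), (46.66831970214844, 41.87690353393555), 27.5580997467041)
hex_key 0.73 [338. 217.] 124 ztop 129 rect ((455.4521789550781, -303.28680419921875), (14.524285316467285, 93.83531951904297), 88.42325592041016)
hex_key 0.37 [218. 169.] 290 ztop 42 rect ((605.4934692382812, 101.8984146118164), (237.8609619140625, 137.0481414794922), 88.2597427368164)
plan [21.21 11.62  4.42] [-0.   -0.05 34.12] rows 5
plan [18.85 26.24  4.42] [ 2.000e-02 -5.000e-02 -2.578e+01] rows 7
```

One offcut seems to have been knocked, from (449,157) to (459,185). I'll look again from the wrist.

```bash
python3 - <<'E'
from h import *
go([510,110,230],96.4)
E
```

```text
plan [12.86 21.39 -4.58] [ 0.01 -0.05 -5.18] rows 6
```

Emit:
drive_tool(
  plan=[0,0,-4.6,0,0,-5.2,12.9,21.4,-4.6,0,0,-5.2,12.9,21.4,-4.6,0,0,-5.2,12.9,21.4,-4.6,0,0,-5.2,12.9,21.4,-4.6,0,0,-5.2,12.9,21.4,-4.6,0,0,-5.2,12.9,21.4,-4.6,0,0,-5.2,12.9,21.4,-4.6,0,0,-5.2,12.9,21.4,-4.6,0,0,-5.2,12.9,21.4,-4.6,0,0,-5.2],
  hand=0.75,
)

```text
clock: 10.85
ee_pos: [510.3, 109.1, 230.5]
orientation: [[-0.994, -0.11, -0.0], [-0.11, 0.994, -0.0], [0.0, -0.0, -1.0]]
ft_force: [-1.3, 0.3, 0.1]
gripper_width: 0.75
```

```bash
python3 - <<'E'
from h import *
print(robot.state()["ee_pos"])
p=robot.read_camera("wrist");save(p,"w4",1.2);scan(p);W=cloud(p)
for t in ("bed","fixture"):
  for d in robot.find_in(t,p)[:2]: print(t,d)
fx=np.array([.9938,.1113]);fy=np.array([-.1113,.9938]);c=np.array([627.3,35.9])
L=(W[...,:2]-c); X=L@fx;Y=L@fy;Z=W[...,2]
m=(abs(X)<45)&(Y>130)&(Y<200)&(Z>40)&(Z<56);print("jaw top",m.sum(),np.percentile(Y[m],[0,1,5,50,95,100]) if m.any() else 0,np.percentile(X[m],[0,2,98]) if m.any() else 0)
m=(abs(Z-15)<6)&(abs(X)<90)&(abs(Y)<200)
h=cv2.cvtColor(p["color"],cv2.COLOR_RGB2HSV);b=m&(h[...,0]>105)&(h[...,0]<125)&(h[...,1]>150)
print("bed X,Y",np.percentile(X[b],[0,1,99,100]),np.percentile(Y[b],[0,1,99,100]))
E
```

```text
[510.3058575  109.1247903  230.46411043]
base 11469 ((606.19287109375, 34.81056213378906), (110.43045806884766, 367.3555603027344), 6.258240222930908)
wing 2029 [528.3844915  305.61108485  99.99214224]
((527.0744018554688, 308.9032897949219), (44.95937728881836, 58.654624938964844), 8.672321319580078)
offcut_0 0.65 [335. 130.] 780 ztop 46 rect ((458.3963317871094, 186.5220947265625), (45.26726531982422, 45.18955993652344), 26.763042449951172)
offcut_0 0.6 [168.  88.] 862 ztop 45 rect ((428.34820556640625, 10.459531784057617), (45.034950256347656, 45.04216003417969), 57.0777587890625)
bed {'centre': [215.2, 220.4], 'confidence': 0.75}
bed {'centre': [169.3, 88.1], 'confidence': 0.38}
fixture {'centre': [216.5, 218.1], 'confidence': 0.95}
jaw top 411 [149.38764059 149.54095985 149.67117508 153.85917977 164.8524411
 170.2225402 ] [-39.66548167 -39.29896571  14.62665141]
bed X,Y [-75.17213091 -74.48640069  32.81777894  34.8118079 ] [-182.38850899 -175.27168641  178.60227765  185.21829215]
```

View pics/w4.png

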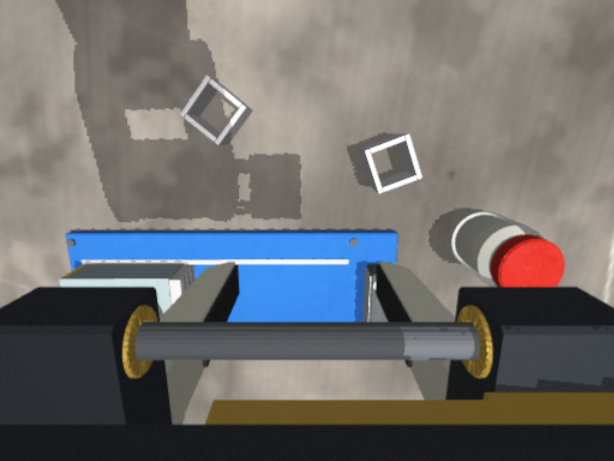

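A now lies at (458.4,186.5) and B has not moved, so the knock has happened. The fixed jaw face is at Y≈149.6 in the fixture frame. I'll pick up A.

```bash
python3 - <<'E'
from h import *
fx=np.array([.9938,.1113]);fy=np.array([-.1113,.9938]);c=np.array([627.3,35.9])
T=go([458.4,186.5,110],26.8);T=go([458.4,186.5,32],26.8,T)
T=go([458.4,186.5,140],26.8,T)
g=c+124*fy;print(g);T=go([*g,140],6.4,T)
E
```

```text
plan [ 4.26  8.2  12.05] [-1.000e-02 -1.000e-02  6.959e+01] rows 9
plan [0.  0.  7.8] [0. 0. 0.] rows 2
plan [  0.    0.  -10.8] [0. 0. 0.] rows 3
[613.4988 159.1312]
plan [-9.44 12.61  0.  ] [ 0.   0.  20.4] rows 4
```

Emit:
drive_tool(
  plan=[4.3,8.2,12,0,0,69.6,4.3,8.2,12,0,0,69.6,4.3,8.2,12,0,0,69.6,4.3,8.2,12,0,0,69.6,4.3,8.2,12,0,0,69.6,4.3,8.2,12,0,0,69.6,4.3,8.2,12,0,0,69.6,4.3,8.2,12,0,0,69.6,4.3,8.2,12,0,0,69.6,4.3,8.2,12,0,0,69.6,4.3,8.2,15,0,0,69.6,4.3,8.2,18,0,0,69.6,4.3,8.2,19.8,0,0,69.6,4.3,8.2,19.8,0,0,69.6,4.3,8.2,19.8,0,0,69.6],
)

```text
clock: 12.65
ee_pos: [458.0, 186.8, 33.0]
orientation: [[-0.453, 0.891, -0.0], [0.891, 0.453, -0.0], [0.0, -0.0, -1.0]]
ft_force: [0.7, -0.9, 1.3]
gripper_width: 0.751
```

Emit:
drive_tool(
  plan=[0,0,0,0,0,0,0,0,0,0,0,0,0,0,0,0,0,0,0,0,0,0,0,0,0,0,-2,0,0,0,0,0,-5,0,0,0,0,0,-8,0,0,0,0,0,-10.8,0,0,0,0,0,-10.8,0,0,0],
  hand=0,
  squeeze=30,
)

```text
clock: 13.55
ee_pos: [459.3, 187.3, 143.7]
orientation: [[-0.451, 0.892, 0.005], [0.892, 0.451, 0.002], [-0.001, 0.005, -1.0]]
ft_force: [0.6, -0.3, -2.4]
gripper_width: 0.481
```

```bash
python3 - <<'E'
from h import *
T=go([613.5,159.1,140],6.4)
p=robot.read_camera("wrist");save(p,"w5");
for d in robot.outline_of("offcut_0",p): 
  w=cloud(p)[d["mask"]];print(d["confidence"],d["centre"],np.nanmedian(w,0),np.nanpercentile(w,[5,95],axis=0))
E
```

```text
plan [-9.47 12.48  0.45] [ 0.32 -0.   20.43] rows 4
0.81 [256.5, 215.6] [458.08329256 193.90953425 144.81863921] [[434.33047372 165.95575551 116.51774879]
 [480.98215188 214.37379518 156.10751185]]
```

Emit:
drive_tool(
  plan=[-9.5,12.6,0,0,0,20.4,-9.5,12.6,0,0,0,20.4,-9.5,12.6,0,0,0,20.4,-9.5,12.6,0,0,0,20.4,-9.5,12.6,0,0,0,20.4,-9.5,12.6,0,0,0,20.4,-9.5,12.6,3,0,0,20.4,-9.5,12.6,6,0,0,20.4,-9.5,12.6,7.5,0,0,20.4,-9.5,12.6,8.5,0,0,20.4,-9.5,12.6,9,0,0,20.4,-9.5,12.6,9.2,0,0,20.4,-9.5,12.6,9.2,0,0,20.4,-9.5,12.6,9.2,0,0,20.4],
)

```text
clock: 15.05
ee_pos: [613.5, 158.9, 49.5]
orientation: [[-0.112, 0.994, 0.001], [0.994, 0.112, 0.0], [0.0, 0.001, -1.0]]
ft_force: [0.7, -0.6, -2.0]
gripper_width: 0.479
```

Emit:
drive_tool(
  plan=[0,0,0.1,0,0,0,0,0,0.1,0,0,0,0,0,0.1,0,0,0,0,0,0.1,0,0,0,0,0,-3,0,0,0,0,0,-7,0,0,0,0,0,-11,0,0,0,0,0,-11,0,0,0,0,0,-11,0,0,0],
  hand=0.75,
)

```text
clock: 15.95
ee_pos: [613.3, 158.9, 159.2]
orientation: [[-0.112, 0.994, 0.001], [0.994, 0.112, 0.0], [0.0, 0.001, -1.0]]
ft_force: [-0.9, 0.2, -1.0]
gripper_width: 0.754
```

```bash
python3 - <<'E'
from h import *
p=robot.read_camera("wrist");save(p,"w6",1.2);scan(p)
p=robot.read_camera("top");scan(p)
fy=np.array([-.1113,.9938]);c=np.array([627.3,35.9])
T=go([428.4,10.5,150],57.1);T=go([428.4,10.5,33],57.1,T)
T=go([428.4,10.5,141],57.1,T)
g=c+76*fy;print(g);T=go([*g,141],6.4,T)
E
```

```text
base 15656 ((621.0455932617188, 95.03970336914062), (148.0145721435547, 252.1853485107422), 6.3404717445373535)
wing 1148 [538.32444314 288.23624647  99.6576384 ]
((537.6787719726562, 287.8114013671875), (46.856937408447266, 12.650992393493652), 8.641825675964355)
offcut_0 0.68 [255. 196.] 1222 ztop 60 rect ((613.7469482421875, 161.43138122558594), (44.802894592285156, 49.28668975830078), 7.255397319793701)
base 149 ((633.5673828125, -11.305419921875), (145.3435821533203, 249.3031005859375), 5.810990810394287)
wing 243 [541.99089648 303.50262775  99.90662666]
((585.932373046875, 111.43133544921875), (53.80474090576172, 463.1553649902344), 14.80687427520752)
offcut_0 0.49 [246. 226.] 67 ztop 46 rect ((428.6900329589844, 9.054363250732422), (43.91688537597656, 44.882564544677734), 56.775028228759766)
clamp_screw 0.64 [259. 164.] 83 ztop 60 rect ((638.1573486328125, -50.08769989013672), (42.08351135253906, 35.20955276489258), 0.3798902630805969)
hex_key 0.73 [252. 166.] 767 ztop 63 rect ((597.0198974609375, -8.899154663085938), (125.45767211914062, 287.4346618652344), 36.15990447998047)
hex_key 0.51 [338. 217.] 140 ztop 130 rect ((453.6791687011719, -303.4774475097656), (14.893871307373047, 96.55089569091797), 89.25267791748047)
hex_key 0.49 [262. 166.] 107 ztop 81 rect ((630.3704223632812, -71.54686737060547), (52.174217224121094, 100.98860931396484), 21.562747955322266)
plan [-12.67 -19.99   0.82] [-6.000e-02 -2.000e-02 -5.068e+01] rows 6
plan [ 0.   0.  11.7] [0. 0. 0.] rows 3
plan [  0.    0.  -10.8] [0. 0. 0.] rows 3
[618.8412 111.4288]
plan [-10.51  18.82   0.  ] [ 0.   0.  50.7] rows 6
```

View pics/w6.png

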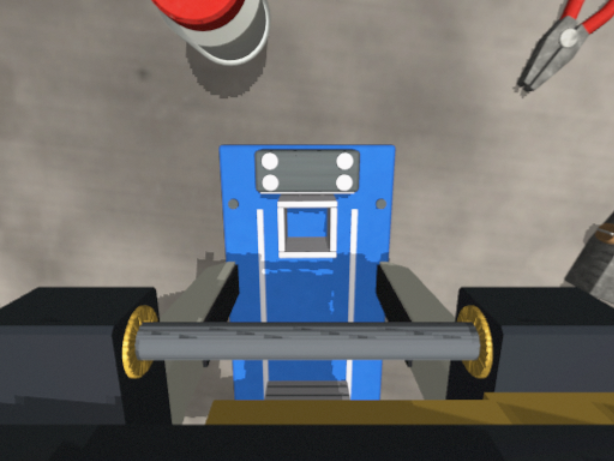

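A stands square near the fixed jaw, at (307,230). Next is B.

Emit:
drive_tool(
  plan=[-12.7,-20,0,0,0,-50.7,-12.7,-20,0,0,0,-50.7,-12.7,-20,0,0,0,-50.7,-12.7,-20,0,0,0,-50.7,-12.7,-20,0,0,0,-50.7,-12.7,-20,0,0,0,-50.7,-12.7,-20,0.8,0,0,-50.7,-12.7,-20,0.8,0,0,-50.7,-12.7,-20,4,0,0,-50.7,-12.7,-20,7,0,0,-50.7,-12.7,-20,10,0,0,-50.7,-12.7,-20,12,0,0,-50.7,-12.7,-20,12.5,0,0,-50.7,-12.7,-20,12.5,0,0,-50.7,-12.7,-20,12.5,0,0,-50.7],
)

```text
clock: 17.85
ee_pos: [429.2, 10.4, 34.3]
orientation: [[-0.839, 0.543, 0.001], [0.543, 0.839, -0.0], [-0.001, 0.0, -1.0]]
ft_force: [-0.3, 0.1, -0.8]
gripper_width: 0.749
```

Emit:
drive_tool(
  plan=[0,0,0,0,0,0,0,0,0,0,0,0,0,0,0,0,0,0,0,0,0,0,0,0,0,0,-2,0,0,0,0,0,-5,0,0,0,0,0,-8,0,0,0,0,0,-10.8,0,0,0,0,0,-10.8,0,0,0,0,0,-10.8,0,0,0],
  hand=0,
)

```text
clock: 18.85
ee_pos: [428.4, 10.3, 141.4]
orientation: [[-0.84, 0.543, 0.0], [0.543, 0.84, -0.0], [-0.0, 0.0, -1.0]]
ft_force: [-0.6, 0.6, -1.9]
gripper_width: 0.484
```

```bash
python3 - <<'E'
from h import *
T=go([618.8,111.4,141],6.4)
E
```

```text
plan [-10.5   18.83   0.05] [2.000e-02 2.000e-02 5.072e+01] rows 6
```

Emit:
drive_tool(
  plan=[-10.5,18.8,0,0,0,50.7,-10.5,18.8,0,0,0,50.7,-10.5,18.8,0,0,0,50.7,-10.5,18.8,0,0,0,50.7,-10.5,18.8,0,0,0,50.7,-10.5,18.8,0,0,0,50.7,-10.5,18.8,0,0,0,50.7,-10.5,18.8,0,0,0,50.7,-10.5,18.8,3,0,0,50.7,-10.5,18.8,6,0,0,50.7,-10.5,18.8,7.5,0,0,50.7,-10.5,18.8,8.5,0,0,50.7,-10.5,18.8,9,0,0,50.7,-10.5,18.8,9.2,0,0,50.7,-10.5,18.8,9.2,0,0,50.7,-10.5,18.8,9.2,0,0,50.7],
)

```text
clock: 20.45
ee_pos: [619.3, 111.2, 50.5]
orientation: [[-0.112, 0.994, 0.001], [0.994, 0.112, 0.0], [-0.0, 0.001, -1.0]]
ft_force: [-0.6, 0.8, -1.1]
gripper_width: 0.476
```

Emit:
drive_tool(
  plan=[0,0,0,0,0,0,0,0,0,0,0,0,0,0,0,0,0,0,0,0,0,0,0,0,0,0,-3,0,0,0,0,0,-7,0,0,0,0,0,-11,0,0,0,0,0,-11,0,0,0,0,0,-11,0,0,0],
  hand=0.6,
)

```text
clock: 21.35
ee_pos: [619.0, 111.2, 160.1]
orientation: [[-0.112, 0.994, 0.001], [0.994, 0.112, 0.0], [-0.0, 0.001, -1.0]]
ft_force: [0.8, -0.3, -0.1]
gripper_width: 0.602
```

```bash
python3 - <<'E'
from h import *
p=robot.read_camera("wrist");save(p,"w7",1.2);scan(p)
T=go([642.6,-102.6,165],89.5);T=go([642.6,-102.6,84.5],89.5,T)
E
```

```text
base 18578 ((623.7774047851562, 70.79048156738281), (148.06141662597656, 301.130615234375), 6.324481964111328)
offcut_0 0.95 [257. 151.] 1168 ztop 61 rect ((614.1920776367188, 159.1898651123047), (44.99500274658203, 44.29989242553711), 6.348379611968994)
offcut_0 0.85 [257. 196.] 1168 ztop 60 rect ((619.5352783203125, 113.60175323486328), (44.654781341552734, 48.037513732910156), 7.593901634216309)
clamp_screw 0.61 [257. 171.] 6189 ztop 53 rect ((622.8047485351562, 80.66737365722656), (80.09325408935547, 275.7627258300781), 6.341190338134766)
clamp_screw 0.55 [255. 327.] 193 ztop 59 rect ((636.6724853515625, -39.468746185302734), (21.141542434692383, 32.198246002197266), 70.96794891357422)
plan [-21.51   0.04  -0.69] [ -0.12  -0.1  -83.08] rows 10
plan [0.   0.   8.05] [0. 0. 0.] rows 2
```

View pics/w7.png

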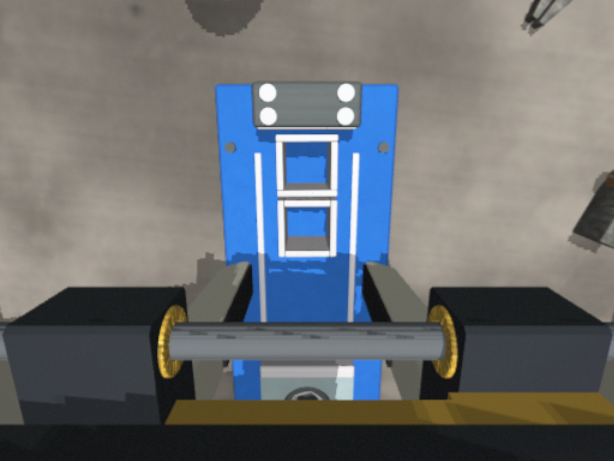

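Both offcuts stand in a row. I'll regrasp the wing.

Emit:
drive_tool(
  plan=[-21.5,0,0,0,0,-83,-21.5,0,0,0,0,-83,-21.5,0,0,0,0,-83,-21.5,0,0,0,0,-83,-21.5,0,0,0,0,-83,-21.5,0,0,0,0,-83,-21.5,0,0,0,0,-83,-21.5,0,0,0,0,-83,-21.5,0,0,0,0,-83,-21.5,0,0,0,0,-83,-21.5,0,0,0,0,-83,-21.5,0,3,0,0,-83,-21.5,0,5.5,0,0,-83,-21.5,0,7,0,0,-83,-21.5,0,7.5,0,0,-83,-21.5,0,7.5,0,0,-83],
  hand=0.6,
)

```text
clock: 23.15
ee_pos: [642.8, -102.5, 84.3]
orientation: [[-1.0, 0.011, -0.001], [0.011, 1.0, 0.0], [0.001, 0.0, -1.0]]
ft_force: [-0.2, 0.4, -0.4]
gripper_width: 0.597
```

Emit:
drive_tool(
  plan=[0,0,0,0,0,0,0,0,0,0,0,0,0,0,0,0,0,0,0,0,0,0,0,0,0,0,0,0,0,0],
  hand=0,
  squeeze=40,
)

```text
clock: 23.65
ee_pos: [642.9, -102.5, 84.9]
orientation: [[-1.0, 0.01, 0.0], [0.01, 1.0, -0.0], [-0.0, -0.0, -1.0]]
ft_force: [0.6, -0.4, 0.4]
gripper_width: 0.222
```

```bash
python3 - <<'E'
from h import *
s=robot.state();o=s["orientation"];yaw=np.degrees(np.arctan2(o[1,1],o[0,1]));print(yaw,s["ee_pos"],s["ft_force"])
fy=np.array([-.1113,.9938]);print((o.T@np.array([*fy,0])))
E
```

```text
89.41256631367574 [ 642.93530779 -102.52535182   84.89018079] [ 0.62666585 -0.38044267  0.35278643]
[ 1.21483025e-01  9.92606665e-01 -1.17073081e-04]
```

Emit:
drive_tool(
  plan=[0,0,0,0,0,0,0,0,0,0,0,0,0,0,0,0,0,0,0.12,0.99,0,0,0,0,0.24,1.99,0,0,0,0,0.36,2.98,0,0,0,0,0.49,3.97,0,0,0,0,0.61,4.96,0,0,0,0,0.73,5.96,0,0,0,0,0.85,6.95,0,0,0,0,0.97,7.94,0,0,0,0,1.09,8.93,0,0,0,0,1.15,9.4,0,0,0,0,1.15,9.4,0,0,0,0,1.15,9.4,0,0,0,0],
)

```text
clock: 25.15
ee_pos: [632.3, -8.1, 84.7]
orientation: [[-1.0, 0.01, -0.0], [0.01, 1.0, 0.0], [0.0, 0.0, -1.0]]
ft_force: [-0.8, 0.7, 5.4]
gripper_width: 0.15
```

Emit:
drive_tool(
  plan=[0.01,0.1,0,0,0,0,0.02,0.2,0,0,0,0,0.04,0.3,0,0,0,0,0.05,0.4,0,0,0,0,0.05,0.4,0,0,0,0,0.05,0.4,0,0,0,0],
)

```text
clock: 25.75
ee_pos: [631.9, -4.7, 84.7]
orientation: [[-1.0, 0.01, 0.0], [0.01, 1.0, -0.0], [-0.0, -0.0, -1.0]]
ft_force: [-0.9, -0.7, 5.8]
gripper_width: 0.144
```

```bash
python3 - <<'E'
from h import *
p=robot.read_camera("wrist");save(p,"w8",1.5);scan(p);print(robot.state()["ee_pos"],robot.state()["ft_force"])
W=cloud(p);fx=np.array([.9938,.1113]);fy=np.array([-.1113,.9938]);c=np.array([627.3,35.9])
L=(W[...,:2]-c); X=L@fx;Y=L@fy;Z=W[...,2]
# heights profile along centre walls
for x0 in(-20,-30,-10):
  m=(abs(X-x0)<3)&(Y>-20)&(Y<175)
  b=np.arange(-20,176,3)
  print(x0,[(int(k),int(np.nanmax(Z[m&(Y>=k)&(Y<k+3)]))) for k in b if (m&(Y>=k)&(Y<k+3)).any()])
E
```

```text
base 21183 ((628.5924072265625, 29.693679809570312), (148.55055236816406, 352.6867370605469), 6.382122039794922)
wing 1920 [621.58996661  -5.25023057 104.51545196]
((623.766845703125, -5.229077339172363), (38.93428039550781, 14.611550331115723), 0.4477866590023041)
offcut_0 0.96 [491. 186.] 1445 ztop 60 rect ((614.89501953125, 152.8557891845703), (45.55131912231445, 38.1543083190918), 7.597161293029785)
offcut_0 0.72 [439. 195.] 2663 ztop 60 rect ((619.7049560546875, 113.51923370361328), (45.68840026855469, 46.332664489746094), 6.179965972900391)
clamp_screw 0.74 [334. 212.] 2192 ztop 59 rect ((619.0662231445312, 44.396018981933594), (60.32789611816406, 40.032066345214844), 19.053386688232422)
clamp_screw 0.2 [437. 197.] 2743 ztop 60 rect ((619.6216430664062, 113.33222961425781), (45.69473648071289, 48.01144790649414), 5.8772993087768555)
[631.92420888  -4.69754161  84.70569936] [-0.48736206 -0.93829432  5.56461909]
-20 [(-20, 202), (-17, 202), (-14, 202), (-11, 203), (-8, 202), (-5, 202), (-2, 202), (1, 203), (4, 202), (7, 200), (10, 180), (13, 180), (16, 181), (19, 180), (22, 181),
[... 672 characters left out ...]
, (43, 65), (46, 65), (49, 65), (52, 65), (55, 63), (70, 15), (73, 16), (76, 17), (79, 17), (82, 16), (85, 17), (88, 17), (91, 17), (94, 17), (97, 17), (100, 17), (103, 17), (106, 17), (109, 17), (112, 17), (115, 17), (118, 17), (121, 17), (124, 17), (127, 17), (130, 17), (133, 18), (136, 17), (139, 17), (142, 17), (145, 17), (148, 28), (151, 20)]
-10 [(-20, 62), (-17, 62), (-14, 62), (-11, 61), (-8, 62), (-5, 59), (-2, 60), (1, 59), (4, 59), (7, 57), (10, 59), (13, 60), (16, 61), (19, 59), (22, 60), (25, 59), (28, 62), (31, 62), (34, 62), (37, 62), (40, 62), (43, 65), (46, 65), (49, 65), (52, 65), (55, 63), (58, 61), (94, 61), (97, 61), (100, 61), (103, 61), (106, 59), (139, 40), (142, 38)]
```

View pics/w8.png

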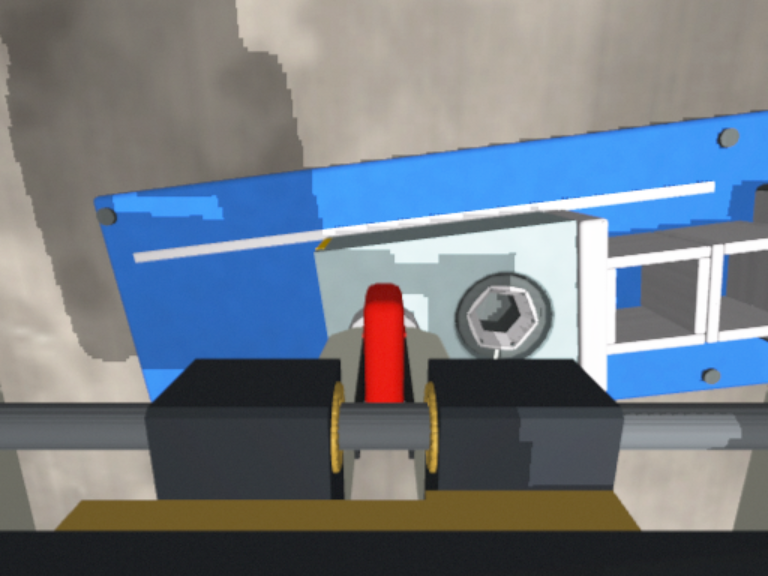

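The jaw has reached B, with a few mm left between the offcuts (around (710,290)). I'll keep pushing gently.

Emit:
drive_tool(
  plan=[0.01,0.1,0,0,0,0,0.02,0.2,0,0,0,0,0.04,0.3,0,0,0,0,0.04,0.3,0,0,0,0,0.04,0.3,0,0,0,0],
)

```text
clock: 26.45
ee_pos: [631.6, -1.7, 84.7]
orientation: [[-1.0, 0.01, 0.0], [0.01, 1.0, -0.0], [-0.0, -0.0, -1.0]]
ft_force: [-0.3, -2.4, 5.3]
gripper_width: 0.149
```

Emit:
drive_tool(
  plan=[0,0.05,0,0,0,0,0.01,0.1,0,0,0,0,0.01,0.1,0,0,0,0,0.01,0.1,0,0,0,0],
)

```text
clock: 26.85
ee_pos: [631.5, -0.8, 84.7]
orientation: [[-1.0, 0.01, 0.0], [0.01, 1.0, -0.0], [-0.0, -0.0, -1.0]]
ft_force: [-1.4, -2.4, 5.1]
gripper_width: 0.148
```

Emit:
drive_tool(
  plan=[0,0.05,0,0,0,0,0.01,0.1,0,0,0,0,0.01,0.1,0,0,0,0,0.01,0.1,0,0,0,0],
)

```text
clock: 27.25
ee_pos: [631.4, 0.2, 84.8]
orientation: [[-1.0, 0.01, 0.0], [0.01, 1.0, -0.0], [-0.0, -0.0, -1.0]]
ft_force: [-1.5, -2.8, 5.5]
gripper_width: 0.148
```

Emit:
drive_tool(
  plan=[0,0.05,0,0,0,0,0.01,0.1,0,0,0,0,0.01,0.1,0,0,0,0,0.01,0.1,0,0,0,0],
)

```text
clock: 27.65
ee_pos: [631.3, 1.1, 84.7]
orientation: [[-1.0, 0.01, 0.0], [0.01, 1.0, -0.0], [-0.0, -0.0, -1.0]]
ft_force: [-0.6, -3.5, 5.7]
gripper_width: 0.15
```

Emit:
drive_tool(
  plan=[0,0.05,0,0,0,0,0.01,0.1,0,0,0,0,0.01,0.1,0,0,0,0,0.01,0.1,0,0,0,0],
)

```text
clock: 28.05
ee_pos: [631.2, 1.8, 84.7]
orientation: [[-1.0, 0.01, 0.0], [0.01, 1.0, -0.001], [-0.0, -0.001, -1.0]]
ft_force: [-2.1, -5.1, 5.2]
gripper_width: 0.149
```

```bash
python3 - <<'E'
from h import *
print(robot.state()["ee_pos"],robot.state()["ft_force"])
p=robot.read_camera("top");im=p["color"][130:210,170:290];save({"color":im},"t1",5)
p=robot.read_camera("side");im=p["color"][150:240,220:320]
cv2.imwrite("pics/t1.png",np.vstack([cv2.resize(im[...,::-1],(600,540),interpolation=cv2.INTER_CUBIC)]))
E
```

```text
[631.17615096   1.77626632  84.702389  ] [-2.09884318 -5.07666068  5.24759951]
```

View pics/t1.png

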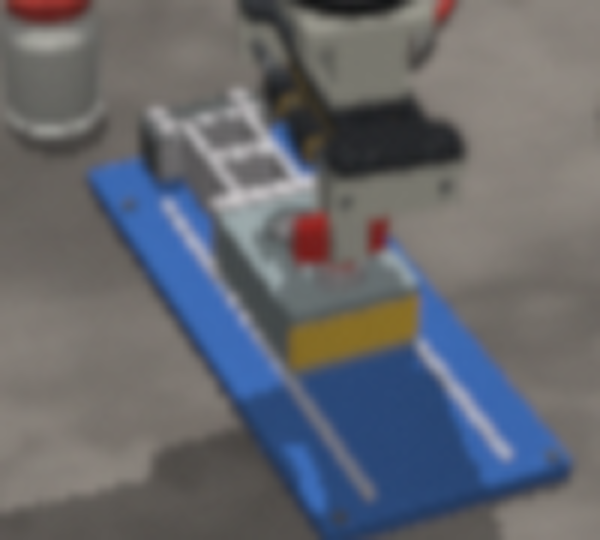

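The row looks closed up and the force is starting to rise. I'll press a little more to confirm it is snug.

Emit:
drive_tool(
  plan=[0,0.05,0,0,0,0,0.01,0.1,0,0,0,0,0.01,0.1,0,0,0,0,0.01,0.1,0,0,0,0],
)

```text
clock: 28.55
ee_pos: [631.1, 2.4, 84.7]
orientation: [[-1.0, 0.01, 0.0], [0.01, 1.0, -0.001], [-0.0, -0.001, -1.0]]
ft_force: [-1.3, -7.2, 5.8]
gripper_width: 0.15
```

Emit:
drive_tool(
  plan=[0,0.05,0,0,0,0,0.01,0.1,0,0,0,0,0.01,0.1,0,0,0,0,0.01,0.1,0,0,0,0],
)

```text
clock: 28.95
ee_pos: [631.1, 3.0, 84.7]
orientation: [[-1.0, 0.01, 0.0], [0.01, 1.0, -0.002], [-0.0, -0.002, -1.0]]
ft_force: [-1.4, -9.7, 4.5]
gripper_width: 0.145
```

The reading rises about 4 N/mm, which is the jaw spring, so the row is snug. Now I'll lock the knob clockwise.

Emit:
drive_tool(
  plan=[0,0,0,0,0,5,0,0,0,0,0,10,0,0,0,0,0,15,0,0,0,0,0,20,0,0,0,0,0,25,0,0,0,0,0,30,0,0,0,0,0,35,0,0,0,0,0,40,0,0,0,0,0,45,0,0,0,0,0,50,0,0,0,0,0,55,0,0,0,0,0,60,0,0,0,0,0,65,0,0,0,0,0,70,0,0,0,0,0,75,0,0,0,0,0,80,0,0,0,0,0,83,0,0,0,0,0,86,0,0,0,0,0,88,0,0,0,0,0,88],
)

```text
clock: 30.95
ee_pos: [631.3, 3.2, 84.8]
orientation: [[-0.025, 1.0, 0.001], [1.0, 0.025, -0.002], [-0.002, 0.001, -1.0]]
ft_force: [0.5, -8.6, 5.0]
gripper_width: 0.15
```

```bash
python3 - <<'E'
from h import *
s=robot.state();o=s["orientation"];print(np.degrees(np.arctan2(o[1,1],o[0,1])),s["wrist_torque"],s["ft_force"])
E
```

```text
1.4137870406028619 [-1.52956135  0.0997736   0.85523753] [ 0.54038987 -8.55923458  4.96699204]
```

Emit:
drive_tool(
  plan=[0,0,0,0,0,0,0,0,0,0,0,0,0,0,0,0,0,0,0,0,-4,0,0,0,0,0,-8,0,0,0,0,0,-12,0,0,0,0,0,-12,0,0,0,0,0,-12,0,0,0],
  hand=0.6,
)

```text
clock: 31.75
ee_pos: [630.9, 4.8, 204.8]
orientation: [[-0.025, 1.0, 0.001], [1.0, 0.025, 0.0], [0.0, 0.001, -1.0]]
ft_force: [0.0, -0.6, -0.1]
gripper_width: 0.602
```

```bash
python3 - <<'E'
from h import *
print(robot.state()["ee_pos"])
p=robot.read_camera("wrist");save(p,"w9",1.5);scan(p)
for n in("side","top"):
  q=robot.read_camera(n);W=cloud(q)
  for d in robot.outline_of("hex_key",q)[:1]:
    w=W[d["mask"]];w=w[w[:,2]>95];print(n,np.median(w,0),cv2.minAreaRect(w[:,:2].astype(np.float32)))
go([500,-200,270],96)
E
```

```text
[630.94135864   4.81156825 204.82765616]
base 19144 ((628.0298461914062, 34.04261779785156), (148.2245330810547, 324.93902587890625), 6.347115516662598)
wing 821 [631.63466385   5.50519759 104.49365082]
((631.5748291015625, 3.595785140991211), (13.936736106872559, 54.37958526611328), 1.764644980430603)
offcut_0 0.92 [240.  55.] 1010 ztop 61 rect ((619.0740966796875, 119.69512939453125), (45.30589294433594, 44.93729019165039), 5.80636739730835)
offcut_0 0.6 [236.  10.] 558 ztop 61 rect ((614.3306274414062, 160.81805419921875), (44.628631591796875, 37.34242630004883), 6.457183837890625)
clamp_screw 0.95 [250. 131.] 884 ztop 59 rect ((625.8522338867188, 54.984134674072266), (37.66159439086914, 38.76936340332031), 19.0899715423584)
hex_key 0.54 [248.  94.] 945 ztop 65 rect ((622.0608520507812, 91.02963256835938), (79.11592864990234, 11.693058013916016), 6.029061794281006)
hex_key 0.31 [253. 131.] 8901 ztop 62 rect ((624.3365478515625, 67.69398498535156), (80.15027618408203, 185.91433715820312), 6.4801506996154785)
side [ 451.60178697 -308.66753568  125.01999186] ((452.12890625, -303.13580322265625), (20.00875473022461, 96.49468994140625), 89.27837371826172)
top [ 455.10554962 -302.61631139  124.89468438] ((454.2391662597656, -303.41741943359375), (14.912694931030273, 96.83609008789062), 88.3584976196289)
plan [-20.13 -13.58  -6.59] [-4.000e-02 -6.000e-02 -9.458e+01] rows 12
```

View pics/w9.png

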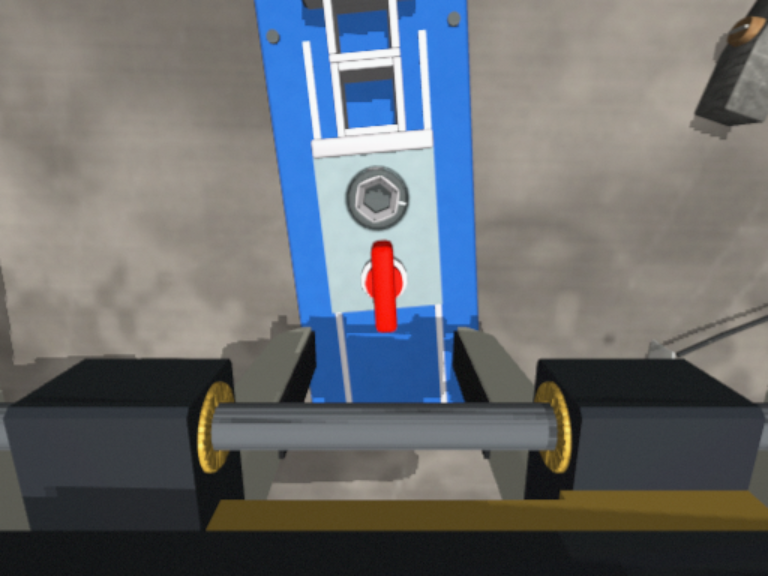

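The knob is at its stop by image (≈1.6). The row is tight and the socket is at (377,198)/1.5. I'll rectify the socket view to read the hexagon's angle.

```bash
cat >> h.py <<'E'
def patch(p,x,y,z,half=18,s=14):
    n=2*half*s; g=(np.arange(n)+.5)/s-half
    XX,YY=np.meshgrid(x+g,y-g)  # image right = +x world, up = +y world
    C=np.linalg.inv(np.array(p["cam_to_world"]));P=np.stack([XX,YY,np.full_like(XX,z)],-1)@C[:3,:3].T+C[:3,3]
    k=f(p);return cv2.remap(p["color"][...,::-1],(P[...,0]/P[...,2]*k+p["cx"]).astype(np.float32),(P[...,1]/P[...,2]*k+p["cy"]).astype(np.float32),cv2.INTER_CUBIC)
E
python3 - <<'E'
from h import *
p=robot.read_camera("wrist")
im=patch(p,625.8,55.5,50)
for a in range(0,180,30): pass
cv2.imwrite("pics/s1.png",im)
E
```

```text
(no output)
```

View pics/s1.png

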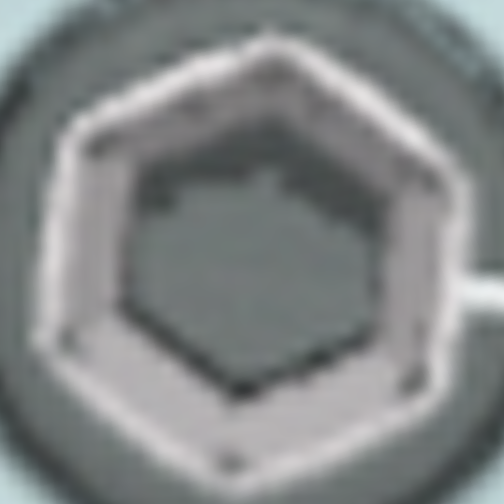

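The hexagon is clear: flat normals at about -6° (mod 60), centre ≈(625.8,55.1). Next I'll view the key from above.

```bash
python3 - <<'E'
from h import *
go([505,-303,230],89)
E
```

```text
plan [-30.44 -13.34  -2.58] [-3.000e-02 -4.000e-02 -8.758e+01] rows 11
```

Emit:
drive_tool(
  plan=[0,0,-2.6,0,0,0,-30.4,-13.3,-2.6,0,0,-87.6,-30.4,-13.3,-2.6,0,0,-87.6,-30.4,-13.3,-2.6,0,0,-87.6,-30.4,-13.3,-2.6,0,0,-87.6,-30.4,-13.3,-2.6,0,0,-87.6,-30.4,-13.3,-2.6,0,0,-87.6,-30.4,-13.3,-2.6,0,0,-87.6,-30.4,-13.3,-2.6,0,0,-87.6,-30.4,-13.3,-2.6,0,0,-87.6,-30.4,-13.3,-2.6,0,0,-87.6,-30.4,-13.3,-2.6,0,0,-87.6,-30.4,-13.3,-2.6,0,0,-87.6,-30.4,-13.3,-2.6,0,0,-87.6,-30.4,-13.3,-2.6,0,0,-87.6],
  hand=0.5,
)

```text
clock: 33.7
ee_pos: [505.5, -302.5, 230.6]
orientation: [[-1.0, 0.019, -0.0], [0.019, 1.0, 0.0], [0.0, 0.0, -1.0]]
ft_force: [0.2, -0.3, -0.6]
gripper_width: 0.497
```

```bash
python3 - <<'E'
from h import *
print(robot.state()["ee_pos"])
p=robot.read_camera("wrist");save(p,"w10",1.2);W=cloud(p)
for t in("hex_key","key_stand","stand_top"):
  for d in robot.outline_of(t,p)[:2]:
    w=W[d["mask"]];w=w[~np.isnan(w[:,0])];print(t,d["confidence"],d["centre"])
    for lo,hi in((110,135),(56,72)):
      q=w[(w[:,2]>lo)&(w[:,2]<hi)]
      if len(q)>20: print(lo,len(q),np.median(q[:,2]),cv2.minAreaRect(q[:,:2].astype(np.float32)))
m=(abs(W[...,0]-452)<60)&(abs(W[...,1]+303)<60)&(W[...,2]>54)&(W[...,2]<64)
q=W[m];print("standtop",len(q),cv2.minAreaRect(q[:,:2].astype(np.float32)),np.median(q[:,2]))
h=cv2.cvtColor(p["color"],cv2.COLOR_RGB2HSV)
m=(h[...,0]<15)&(h[...,1]>200)&(h[...,2]>120)&(W[...,2]>112);q=W[m];print("handle",len(q),cv2.minAreaRect(q[:,:2].astype(np.float32)),np.median(q[:,2]), [np.median(q[np.abs(q[:,0]-x)<8][:,1:],0) for x in(415,452,490)])
E
```

```text
[ 505.51185647 -302.52481911  230.58556025]
hex_key 0.94 [253.3, 130.2]
110 1975 127.38514175812935 ((454.40155029296875, -304.2592468261719), (15.729230880737305, 98.65095520019531), 89.14292907714844)
56 385 66.86974012269962 ((449.4162902832031, -302.8511657714844), (38.644287109375, 41.4962043762207), 77.43632507324219)
key_stand 0.74 [274.6, 125.1]
56 2005 61.039434581099215 ((453.4732666015625, -304.05084228515625), (64.18777465820312, 64.00701141357422), 82.6682357788086)
stand_top 0.96 [241.9, 129.2]
110 30 124.0975669325083 ((450.02117919921875, -304.2001647949219), (15.508686065673828, 46.30881118774414), 89.40019989013672)
56 2013 61.054105878534074 ((453.5494384765625, -304.1384582519531), (64.16912841796875, 63.788185119628906), 82.81456756591797)
standtop 2009 ((453.4732666015625, -304.05084228515625), (64.18777465820312, 64.00701141357422), 82.6682357788086) 61.03780199373625
handle 499 ((453.6101379394531, -303.8681945800781), (14.970844268798828, 96.8482894897461), 89.14292907714844) 126.51923138617565 [array([-309.4231503 ,  126.18601458]), array([-309.52589689,  126.45096943]), array([-299.72592323,  126.61523161])]
```

View pics/w10.png

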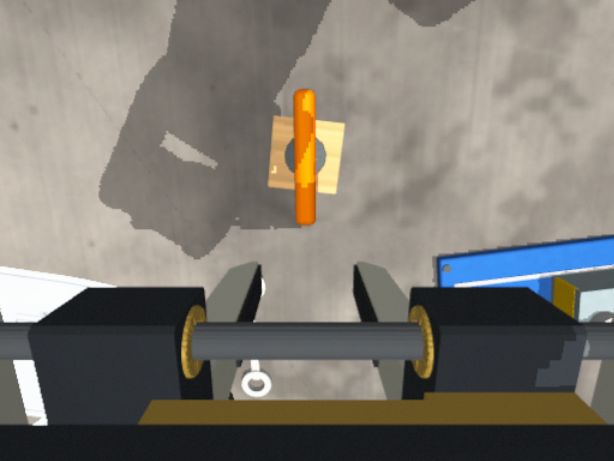

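The stand is at (453.5,-304.1) and the handle is centred at (454.2,-304.2), upright, bar at -0.9°. I'll take the key.

```bash
python3 - <<'E'
from h import *
go([454.2,-304.2,106],89.1)
E
```

```text
plan [ 5.13 -0.26 12.46] [ 0.   -0.   -0.12] rows 3
```

Emit:
drive_tool(
  plan=[2.5,-0.13,0,0,0,0,5.1,-0.26,0,0,0,0,5.1,-0.26,3,0,0,0,5.1,-0.26,6,0,0,0,5.1,-0.26,9,0,0,0,5.1,-0.26,11.5,0,0,0,5.1,-0.26,12.5,0,0,0,5.1,-0.26,12.5,0,0,0,5.1,-0.26,12.5,0,0,0],
)

```text
clock: 34.8
ee_pos: [455.0, -304.7, 106.6]
orientation: [[-1.0, 0.017, 0.001], [0.017, 1.0, -0.001], [-0.001, -0.001, -1.0]]
ft_force: [0.1, 0.6, 0.1]
gripper_width: 0.498
```

Emit:
drive_tool(
  plan=[0,0,0,0,0,0,0,0,0,0,0,0,0,0,0,0,0,0,0,0,0,0,0,0,0,0,0,0,0,0,0,0,0,0,0,0,0,0,-2,0,0,0,0,0,-4,0,0,0,0,0,-7,0,0,0,0,0,-10,0,0,0,0,0,-13,0,0,0,0,0,-13,0,0,0,0,0,-13,0,0,0],
  hand=0,
  squeeze=55,
)

```text
clock: 36.1
ee_pos: [454.2, -304.1, 235.0]
orientation: [[-1.0, 0.017, -0.0], [0.017, 1.0, 0.0], [0.0, 0.0, -1.0]]
ft_force: [-0.4, -0.6, -3.0]
gripper_width: 0.169
```

```bash
python3 - <<'E'
from h import *
s=robot.state();print(s["ee_pos"],s["ft_force"])
p=robot.read_camera("side");W=cloud(p)
tip=s["ee_pos"]-[0,0,101]
u,v=proj(p,tip);print("pred tip px",u,v,"top px",proj(p,s["ee_pos"]))
for d in robot.outline_of("hex_key",p)[:1]:
  yy,xx=np.where(d["mask"]);w=W[d["mask"]];print(d["confidence"],np.nanmin(w[:,2]),xx.min(),xx.max(),yy.min(),yy.max()); b=yy>yy.max()-4;print("low px",xx[b].mean(),yy.max(),np.nanmedian(w[b],0))
  sh=w[(w[:,2]>s["ee_pos"][2]-98)&(w[:,2]<s["ee_pos"][2]-50)];print("shaft",len(sh),np.nanmedian(sh,0))
c=p["color"][int(v)-90:int(v)+30,int(u)-70:int(u)+70];save({"color":c},"k1",4)
go([625.8,55.1,236],84)
E
```

```text
[ 454.20240088 -304.12393341  234.95286234] [-0.39254861 -0.59566138 -3.04777947]
pred tip px 250.08650796056267 252.16550865924842 top px (np.float64(249.57701719481003), np.float64(222.98783307971527))
0.55 -2.0102291241740886 230 255 216 252
low px 249.38095238095238 252 [ 450.01438672 -310.30462491  148.71682358]
shaft 77 [ 449.8237974  -309.76739656  162.44998147]
plan [-16.58  36.18  -0.19] [ 0.09 -0.13  5.02] rows 8
```

View pics/k1.png

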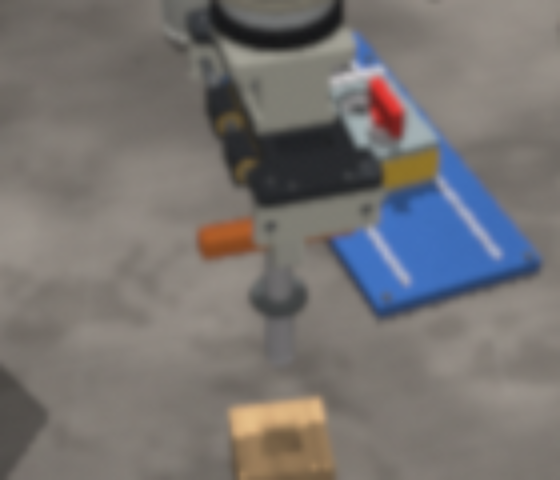

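The key is held upright and the tip is where predicted (250,252). I'll move it over the socket.

Emit:
drive_tool(
  plan=[-4,9,0,0,0,5,-8,18,0,0,0,5,-12,27,0,0,0,5,-16.6,36.2,0,0,0,5,-16.6,36.2,0,0,0,5,-16.6,36.2,0,0,0,5,-16.6,36.2,0,0,0,5,-16.6,36.2,0,0,0,5,-16.6,36.2,0,0,0,5,-16.6,36.2,0,0,0,5,-16.6,36.2,0,0,0,5,-16.6,36.2,0,0,0,5],
)

```text
clock: 37.4
ee_pos: [626.3, 53.7, 235.3]
orientation: [[-0.994, 0.106, -0.001], [0.106, 0.994, -0.0], [0.001, -0.0, -1.0]]
ft_force: [1.2, 0.7, -2.6]
gripper_width: 0.17
```

Emit:
drive_tool(
  plan=[0,0,3,0,0,0,0,0,6,0,0,0,0,0,6.5,0,0,0,0,0,6.5,0,0,0,0,0,6.5,0,0,0],
)

```text
clock: 37.9
ee_pos: [627.4, 54.4, 172.3]
orientation: [[-0.994, 0.105, 0.002], [0.105, 0.994, -0.0], [-0.002, 0.0, -1.0]]
ft_force: [0.2, -0.1, -3.1]
gripper_width: 0.171
```

```bash
python3 - <<'E'
from h import *
s=robot.state();print(s["ee_pos"],s["ft_force"])
go([625.8,55.1,s["ee_pos"][2]],84)
p=robot.read_camera("side");tip=s["ee_pos"]-[0,0,100]
u,v=proj(p,tip);c=p["color"][int(v)-60:int(v)+60,int(u)-70:int(u)+70];c1=cv2.resize(c,None,fx=4,fy=4,interpolation=cv2.INTER_CUBIC)
print("tip",u,v,"mouth",proj(p,[625.8,55.1,58]))
cv2.imwrite("pics/k2.png",c1[...,::-1])
E
```

```text
[627.38344289  54.40745616 172.28124321] [ 0.24650559 -0.06930275 -3.1307956 ]
plan [ 0.16  0.05 -0.  ] [ 0.01  0.12 -0.01] rows 1
tip 270.1391296833997 184.7007696357645 mouth (np.float64(269.5812849405316), np.float64(187.95442912680886))
```

View pics/k2.png

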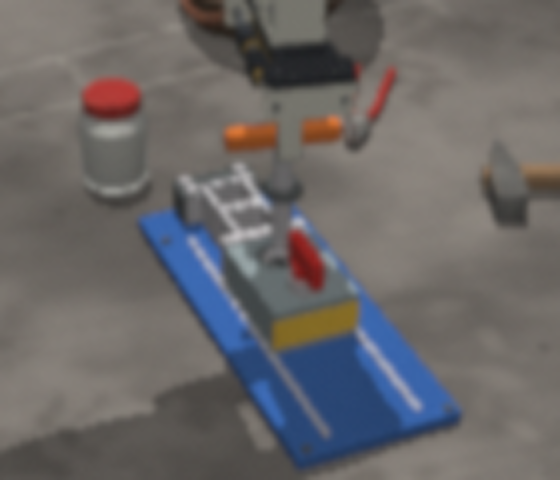

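The tip is over the socket (278,240 in the crop). I'll lower it slowly, watching the force.

Emit:
drive_tool(
  plan=[0.08,0.05,0.5,0,0,0,0.08,0.05,1,0,0,0,0.08,0.05,1.5,0,0,0,0.08,0.05,1.9,0,0,0,0.08,0.05,1.9,0,0,0,0.08,0.05,1.9,0,0,0],
)

```text
clock: 38.55
ee_pos: [625.9, 55.4, 151.6]
orientation: [[-0.995, 0.104, -0.0], [0.104, 0.995, 0.0], [0.0, -0.0, -1.0]]
ft_force: [-0.9, 1.2, -2.9]
gripper_width: 0.169
```

Emit:
drive_tool(
  plan=[0,0,0.2,0,0,0,0,0,0.4,0,0,0,0,0,0.5,0,0,0,0,0,0.5,0,0,0],
)

```text
clock: 38.95
ee_pos: [625.9, 55.4, 146.5]
orientation: [[-0.995, 0.104, -0.0], [0.104, 0.995, -0.0], [0.0, -0.0, -1.0]]
ft_force: [0.4, 0.3, -2.7]
gripper_width: 0.169
```

Emit:
drive_tool(
  plan=[0,0,0.3,0,0,0,0,0,0.6,0,0,0,0,0,0.9,0,0,0,0,0,1,0,0,0,0,0,1,0,0,0],
)

```text
clock: 39.45
ee_pos: [626.0, 55.4, 136.4]
orientation: [[-0.995, 0.104, 0.0], [0.104, 0.995, -0.0], [-0.0, -0.0, -1.0]]
ft_force: [1.2, -1.5, -4.0]
gripper_width: 0.169
```

Emit:
drive_tool(
  plan=[0,0,0.1,0,0,0,0,0,0.2,0,0,0,0,0,0.25,0,0,0,0,0,0.25,0,0,0],
)

```text
clock: 39.85
ee_pos: [626.2, 55.4, 134.7]
orientation: [[-0.995, 0.104, 0.001], [0.104, 0.995, -0.0], [-0.001, 0.0, -1.0]]
ft_force: [1.2, -0.6, 3.2]
gripper_width: 0.17
```

Contact with the socket floor is at the expected depth, so the key is fully seated. Now I'll turn clockwise.

Emit:
drive_tool(
  plan=[0,0,0,0,0,5,0,0,0,0,0,11,0,0,0,0,0,17,0,0,0,0,0,23,0,0,0,0,0,29,0,0,0,0,0,35,0,0,0,0,0,41,0,0,0,0,0,47,0,0,0,0,0,53,0,0,0,0,0,59,0,0,0,0,0,65,0,0,0,0,0,71,0,0,0,0,0,77,0,0,0,0,0,83,0,0,0,0,0,89,0,0,0,0,0,95,0,0,0,0,0,101,0,0,0,0,0,107,0,0,0,0,0,112,0,0,0,0,0,112],
)

```text
clock: 41.85
ee_pos: [625.3, 55.0, 134.6]
orientation: [[0.472, 0.882, -0.002], [0.882, -0.472, -0.001], [-0.001, -0.001, -1.0]]
ft_force: [-4.5, -3.0, 7.3]
gripper_width: 0.17
```

```bash
cat >> h.py <<'E'
def st():
    s=robot.state();o=s["orientation"];print("yaw",np.degrees(np.arctan2(o[1,1],o[0,1])),"tq",s["wrist_torque"],"F",s["ft_force"],s["ee_pos"],s["joints"][5],s["clock"])
E
python3 -c "from h import *;st()"
```

```text
yaw -28.133849229775887 tq [-0.79804168  1.06706625  0.18221152] F [-4.50914832 -2.98737066  7.26693643] [625.25294249  55.04235771 134.62618756] 28.958529257208717 41.85
```

Emit:
drive_tool(
  plan=[0,0,0,0,0,5,0,0,0,0,0,10,0,0,0,0,0,15,0,0,0,0,0,20,0,0,0,0,0,20],
)

```text
clock: 42.35
ee_pos: [625.2, 55.2, 134.6]
orientation: [[0.745, 0.667, -0.002], [0.667, -0.745, -0.0], [-0.002, -0.001, -1.0]]
ft_force: [-3.4, -2.5, 7.0]
gripper_width: 0.17
```

```bash
python3 -c "from h import *;st()"
```

```text
yaw -48.12918687308382 tq [-0.56843612  1.21326544  0.1097925 ] F [-3.40622115 -2.49858984  7.00531133] [625.1751316   55.24698158 134.61501756] 48.9545265078989 42.35
```

Emit:
drive_tool(
  plan=[0,0,0,0,0,3,0,0,0,0,0,6,0,0,0,0,0,6,0,0,0,0,0,6],
)

```text
clock: 42.75
ee_pos: [625.1, 55.3, 134.6]
orientation: [[0.809, 0.588, -0.002], [0.588, -0.809, -0.0], [-0.002, -0.001, -1.0]]
ft_force: [-4.5, -1.9, 6.5]
gripper_width: 0.168
```

```bash
python3 -c "from h import *;st()"
```

```text
yaw -53.96279977553683 tq [-0.51045049  1.26326296  0.18583204] F [-4.5213833  -1.89020975  6.46353529] [625.14501217  55.29301756 134.61372284] 54.78954076512693 42.75
```

Emit:
drive_tool(
  plan=[0,0,0,0,0,3,0,0,0,0,0,6,0,0,0,0,0,6,0,0,0,0,0,6],
)

```text
clock: 43.15
ee_pos: [625.2, 55.1, 134.6]
orientation: [[0.866, 0.501, -0.002], [0.501, -0.866, -0.001], [-0.002, -0.0, -1.0]]
ft_force: [-3.7, -3.4, 7.1]
gripper_width: 0.167
```

```bash
python3 -c "from h import *;st()"
```

```text
yaw -59.96445285149537 tq [-0.68343249  1.21151056  0.1342332 ] F [-3.74002277 -3.40763267  7.12706147] [625.19379617  55.12375337 134.59573882] 60.78869535265426 43.15
```

Emit:
drive_tool(
  plan=[0,0,0,0,0,3,0,0,0,0,0,6,0,0,0,0,0,6,0,0,0,0,0,6],
)

```text
clock: 43.55
ee_pos: [625.2, 55.2, 134.6]
orientation: [[0.913, 0.407, -0.002], [0.407, -0.913, -0.001], [-0.002, -0.0, -1.0]]
ft_force: [-4.2, -2.5, 7.2]
gripper_width: 0.171
```

```bash
python3 -c "from h import *;st()"
```

```text
yaw -65.96352603159887 tq [-0.62999098  1.2268101   0.21551569] F [-4.16607277 -2.48769452  7.19505818] [625.20065291  55.18024981 134.61221037] 66.78977066769336 43.55
```

Emit:
drive_tool(
  plan=[0,0,0,0,0,3,0,0,0,0,0,6,0,0,0,0,0,6,0,0,0,0,0,6],
)

```text
clock: 43.95
ee_pos: [625.3, 55.1, 134.6]
orientation: [[0.951, 0.31, -0.002], [0.31, -0.951, -0.001], [-0.002, 0.0, -1.0]]
ft_force: [-4.0, -4.1, 6.7]
gripper_width: 0.17
```

```bash
python3 - <<'E'
from h import *
st()
p=robot.read_camera("wrist");im=patch(p,625.8,55.1,122,half=60,s=5);c=p["color"][...,::-1]
cv2.imwrite("pics/k3.png",np.hstack([cv2.resize(c,(512,384)),im[::2,::2][:300] if im.shape[0]//2==384 else cv2.resize(im,(288,384))]))
h=cv2.cvtColor(p["color"],cv2.COLOR_RGB2HSV);W=cloud(p)
m=(h[...,0]<20)&(h[...,1]>180)&(W[...,2]>110)&(W[...,2]<170);q=W[m];print(len(q),cv2.minAreaRect(q[:,:2].astype(np.float32)) if len(q)>5 else 0)
q=robot.read_camera("top");W=cloud(q)
for d in robot.outline_of("hex_key",q)[:1]:
    w=W[d["mask"]];w=w[(w[:,2]>120)&(w[:,2]<175)];print("top",d["confidence"],len(w),cv2.minAreaRect(w[:,:2].astype(np.float32)))
E
```

```text
yaw -71.95262831698564 tq [-0.7812596   1.04686697  0.26913848] F [-4.00560713 -4.10564259  6.70002034] [625.29107651  55.07539104 134.58390397] 72.78271293534361 43.95
3544 ((628.7417602539062, 55.41594696044922), (98.6935043334961, 16.336925506591797), 19.347524642944336)
top 0.28 0 ((0.0, 0.0), (0.0, 0.0), 0.0)
```

Emit:
drive_tool(
  plan=[0,0,0,0,0,2,0,0,0,0,0,4,0,0,0,0,0,4,0,0,0,0,0,4],
)

```text
clock: 44.5
ee_pos: [625.3, 55.1, 134.6]
orientation: [[0.97, 0.243, -0.001], [0.243, -0.97, -0.001], [-0.002, 0.0, -1.0]]
ft_force: [-3.4, -2.3, 7.2]
gripper_width: 0.171
```

```bash
python3 - <<'E'
from h import *
st()
p=robot.read_camera("wrist");h=cv2.cvtColor(p["color"],cv2.COLOR_RGB2HSV);W=cloud(p)
m=(h[...,0]<20)&(h[...,1]>180)&(W[...,2]>110)&(W[...,2]<170);q=W[m];print(len(q),cv2.minAreaRect(q[:,:2].astype(np.float32)))
E
```

```text
yaw -75.93597801790615 tq [-0.7241782   1.09501667  0.32606501] F [-3.41702832 -2.33870801  7.19348456] [625.31496488  55.13491187 134.59606849] 76.76846073717824 44.5
3595 ((628.4046630859375, 55.40757751464844), (99.3216552734375, 16.009836196899414), 15.326896667480469)
```

Emit:
drive_tool(
  plan=[0,0,0,0,0,2,0,0,0,0,0,4,0,0,0,0,0,4,0,0,0,0,0,4],
)

```text
clock: 44.95
ee_pos: [625.3, 55.2, 134.6]
orientation: [[0.985, 0.175, -0.002], [0.175, -0.985, -0.001], [-0.002, 0.0, -1.0]]
ft_force: [-3.4, -2.0, 7.0]
gripper_width: 0.168
```

```bash
python3 - <<'E'
from h import *
st()
p=robot.read_camera("wrist");h=cv2.cvtColor(p["color"],cv2.COLOR_RGB2HSV);W=cloud(p)
m=(h[...,0]<20)&(h[...,1]>180)&(W[...,2]>110)&(W[...,2]<170);q=W[m];print(len(q),cv2.minAreaRect(q[:,:2].astype(np.float32)))
E
```

```text
yaw -79.93067381580917 tq [-0.63184859  0.98771079  0.455389  ] F [-3.38598334 -1.96200977  6.97389059] [625.30273669  55.18853961 134.60035998] 80.76572373410968 44.95
3637 ((628.9000244140625, 54.967987060546875), (98.45404052734375, 16.853687286376953), 11.4359130859375)
```

Emit:
drive_tool(
  plan=[0,0,0,0,0,3,0,0,0,0,0,5,0,0,0,0,0,5,0,0,0,0,0,5],
)

```text
clock: 45.4
ee_pos: [625.3, 55.2, 134.6]
orientation: [[0.996, 0.088, -0.001], [0.088, -0.996, -0.001], [-0.002, 0.001, -1.0]]
ft_force: [-3.8, -2.3, 7.0]
gripper_width: 0.167
```

```bash
python3 - <<'E'
from h import *
st()
p=robot.read_camera("wrist");h=cv2.cvtColor(p["color"],cv2.COLOR_RGB2HSV);W=cloud(p)
m=(h[...,0]<20)&(h[...,1]>180)&(W[...,2]>110)&(W[...,2]<170);q=W[m];print(len(q),cv2.minAreaRect(q[:,:2].astype(np.float32)))
E
```

```text
yaw -84.93260044309773 tq [-0.59994689  0.98574609  0.38233646] F [-3.77464069 -2.32715651  6.9852323 ] [625.30693952  55.19782116 134.58567988] 85.7681302066239 45.4
3627 ((628.9498901367188, 54.75718688964844), (98.55807495117188, 16.83901023864746), 6.216824054718018)
```

Emit:
drive_tool(
  plan=[0,0,0,0,0,3,0,0,0,0,0,5,0,0,0,0,0,5,0,0,0,0,0,5],
)

```text
clock: 45.85
ee_pos: [625.3, 55.2, 134.6]
orientation: [[1.0, 0.001, -0.002], [0.001, -1.0, -0.001], [-0.002, 0.001, -1.0]]
ft_force: [-3.7, -2.8, 7.0]
gripper_width: 0.168
```

```bash
python3 - <<'E'
from h import *
st()
p=robot.read_camera("wrist");h=cv2.cvtColor(p["color"],cv2.COLOR_RGB2HSV);W=cloud(p)
m=(h[...,0]<20)&(h[...,1]>180)&(W[...,2]>110)&(W[...,2]<170);q=W[m];print(len(q),cv2.minAreaRect(q[:,:2].astype(np.float32)))
E
```

```text
yaw -89.94698239856469 tq [-0.57396671  1.03400885  0.24997047] F [-3.682858   -2.75904055  6.98975863] [625.28491722  55.24540454 134.57920451] 90.7796311012443 45.85
3592 ((629.0234375, 54.76177978515625), (98.31459045410156, 16.29241943359375), 1.2875399589538574)
```

```bash
python3 - <<'E'
from h import *
p=robot.read_camera("wrist")
q=robot.read_camera("side");u,v=map(int,proj(q,[625,55,80]))
a=cv2.resize(p["color"][100:330,140:400],(452,400),interpolation=cv2.INTER_CUBIC)
b=cv2.resize(q["color"][v-45:v+45,u-39:u+39],(347,400),interpolation=cv2.INTER_CUBIC)
cv2.imwrite("pics/k4.png",np.hstack([a,b])[...,::-1]);print(proj(p,[625.8,55.1,58]))
E
```

```text
(np.float64(255.39340127974674), np.float64(199.58205119581888))
```

View pics/k4.png

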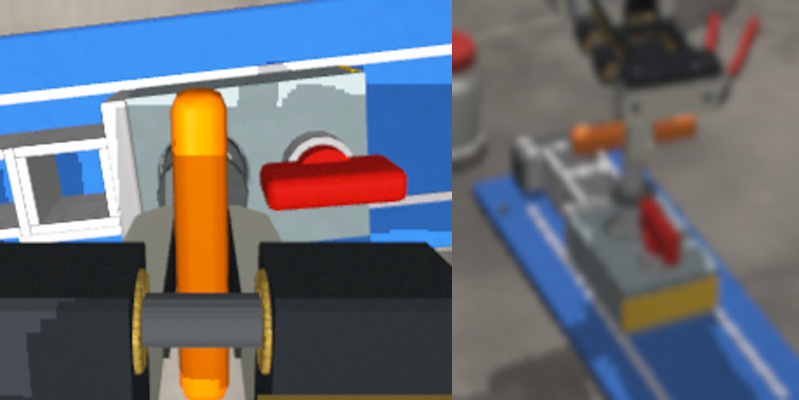

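The index mark is hidden behind the handle. I'll unload the key slightly, lift it straight out and read the screw mark.

Emit:
drive_tool(
  plan=[0,0,0,0,0,-3,0,0,0,0,0,-6,0,0,0,0,0,-8,0,0,0,0,0,-8],
)

```text
clock: 46.4
ee_pos: [625.3, 55.1, 134.6]
orientation: [[0.99, 0.141, -0.002], [0.141, -0.99, -0.001], [-0.002, 0.0, -1.0]]
ft_force: [-3.8, -3.7, 7.6]
gripper_width: 0.166
```

```bash
python3 -c "from h import *;st()"
```

```text
yaw -81.90321846873354 tq [-0.74248737  1.15170786 -0.01463904] F [-3.75741738 -3.66515373  7.63511177] [625.25017224  55.12299915 134.59292213] 82.72541535948763 46.4
```

Emit:
drive_tool(
  plan=[0,0,-0.5,0,0,0,0,0,-1.5,0,0,0,0,0,-3,0,0,0,0,0,-6,0,0,0,0,0,-10,0,0,0,0,0,-10,0,0,0,-2.6,-0.3,-10,0,0,0,-5.2,-0.7,-10,0,0,0,-5.2,-0.7,-10,0,0,0,-5.2,-0.7,-10,0,0,0,-5.2,-0.7,-10,0,0,0],
)

```text
clock: 47.5
ee_pos: [574.1, 55.1, 234.3]
orientation: [[0.99, 0.14, 0.001], [0.14, -0.99, 0.0], [0.001, -0.0, -1.0]]
ft_force: [0.8, -0.5, -3.4]
gripper_width: 0.17
```

```bash
python3 - <<'E'
from h import *
st()
p=robot.read_camera("wrist");im=patch(p,625.8,55.1,58,half=24,s=10)
cv2.imwrite("pics/s2.png",im);print(proj(p,[625.8,55.1,58]))
g=cv2.cvtColor(im,cv2.COLOR_BGR2GRAY)
pol=cv2.warpPolar(g,(240,360),(240,240),240,cv2.WARP_POLAR_LINEAR) # rows angle (image cw), cols r*10
ring=pol[:,148:180].mean(1);k=np.argsort(ring)[::-1][:8];print("bright ring world ang",[( -int(i),int(ring[i])) for i in k],ring.mean())
for t in("clamp_screw","socket"):
  for d in robot.find_in(t,p)[:1]: print(t,d)
E
```

```text
yaw -81.97750368901683 tq [-0.03493702  0.17966149  0.00455917] F [ 0.78223037 -0.51169579 -3.44917743] [574.09818973  55.14182196 234.3253873 ] 82.83402365198263 47.5
(np.float64(261.78641213950146), np.float64(131.14941418613026))
bright ring world ang [(-134, 246), (-133, 243), (-135, 242), (-132, 235), (-136, 228), (-131, 219), (-137, 209), (-130, 198)] 159.83923611111112
clamp_screw {'centre': [260.7, 131.3], 'confidence': 0.78}
socket {'centre': [262.5, 129.8], 'confidence': 0.95}
```

View pics/s2.png

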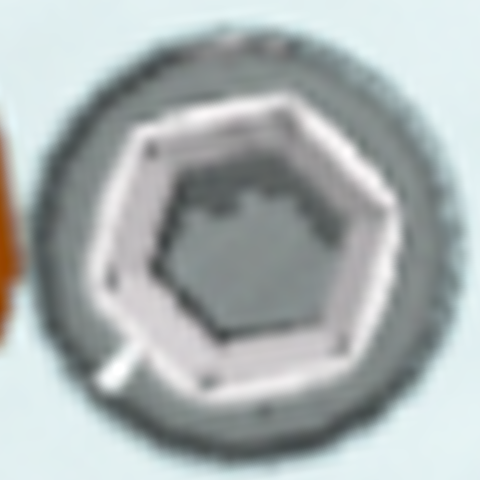

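The mark at (120,368) shows the screw turned about 130°, to ≈2.5 rad. The key then cammed over at the stop, and backing off may have brought the screw back a few degrees. I'll reseat it aligned with the hexagon (flats now at -16.5° mod 60) and bring it gently to the stop.

```bash
python3 - <<'E'
from h import *
T=go([625.8,55.3,234.3],-44.3); T=go([625.8,55.3,146.5],-44.3,T)
E
```

```text
plan [ 5.14  0.7  -0.03] [ -0.     0.   -37.68] rows 5
plan [0.   0.   8.78] [0. 0. 0.] rows 2
```

Emit:
drive_tool(
  plan=[2.5,0.35,0,0,0,-8,5.1,0.7,0,0,0,-16,5.1,0.7,0,0,0,-24,5.1,0.7,0,0,0,-32,5.1,0.7,0,0,0,-37.7,5.1,0.7,0,0,0,-37.7,5.1,0.7,0,0,0,-37.7,5.1,0.7,3,0,0,-37.7,5.1,0.7,6,0,0,-37.7,5.1,0.7,7,0,0,-37.7,5.1,0.7,7.6,0,0,-37.7,5.1,0.7,7.6,0,0,-37.7,5.1,0.7,7.6,0,0,-37.7],
)

```text
clock: 48.95
ee_pos: [625.6, 55.3, 159.4]
orientation: [[0.699, 0.716, 0.002], [0.716, -0.699, 0.0], [0.001, 0.001, -1.0]]
ft_force: [0.2, 1.1, -2.8]
gripper_width: 0.171
```

Emit:
drive_tool(
  plan=[0,0,0.3,0,0,0,0,0,0.6,0,0,0,0,0,0.9,0,0,0,0,0,1.2,0,0,0,0,0,1.2,0,0,0,0,0,1.2,0,0,0],
)

```text
clock: 49.55
ee_pos: [624.7, 55.0, 145.8]
orientation: [[0.698, 0.716, -0.001], [0.716, -0.698, -0.0], [-0.001, -0.0, -1.0]]
ft_force: [-1.6, -2.5, -3.2]
gripper_width: 0.169
```

Emit:
drive_tool(
  plan=[0,0,0.3,0,0,0,0,0,0.6,0,0,0,0,0,0.9,0,0,0,0,0,1,0,0,0,0,0,1,0,0,0,0,0,1,0,0,0],
)

```text
clock: 50.15
ee_pos: [624.8, 55.2, 135.8]
orientation: [[0.698, 0.716, -0.0], [0.716, -0.698, -0.0], [-0.0, -0.0, -1.0]]
ft_force: [-0.4, -3.7, -6.2]
gripper_width: 0.172
```

Emit:
drive_tool(
  plan=[0,0,0.08,0,0,0,0,0,0.15,0,0,0,0,0,0.15,0,0,0],
)

```text
clock: 50.45
ee_pos: [625.0, 55.3, 134.8]
orientation: [[0.698, 0.716, 0.0], [0.716, -0.698, -0.0], [0.0, 0.0, -1.0]]
ft_force: [-1.1, -4.4, -1.8]
gripper_width: 0.176
```

Emit:
drive_tool(
  plan=[0,0,0,0,0,3,0,0,0,0,0,6,0,0,0,0,0,9,0,0,0,0,0,9],
)

```text
clock: 50.85
ee_pos: [624.8, 55.2, 134.7]
orientation: [[0.802, 0.597, -0.0], [0.597, -0.802, -0.0], [-0.0, 0.0, -1.0]]
ft_force: [-2.0, -4.1, -0.2]
gripper_width: 0.173
```

```bash
python3 -c "from h import *;st()"
```

```text
yaw -53.315646443837586 tq [-1.20861595  0.62656402  0.01672622] F [-2.04792374 -4.07003339 -0.20132202] [624.84369802  55.19963722 134.7058232 ] 54.12303343980224 50.85
```

Emit:
drive_tool(
  plan=[0,0,0,0,0,3,0,0,0,0,0,5,0,0,0,0,0,5,0,0,0,0,0,5],
)

```text
clock: 51.25
ee_pos: [624.9, 55.2, 134.7]
orientation: [[0.85, 0.527, 0.0], [0.527, -0.85, -0.0], [-0.0, 0.0, -1.0]]
ft_force: [-1.5, -4.1, -1.0]
gripper_width: 0.17
```

```bash
python3 -c "from h import *;st()"
```

```text
yaw -58.185538009347724 tq [-1.30541502  0.54468568  0.01270413] F [-1.45164635 -4.06027079 -0.98081388] [624.92672616  55.15114269 134.71420439] 58.99096581807254 51.25
```

Emit:
drive_tool(
  plan=[0,0,0,0,0,2,0,0,0,0,0,4,0,0,0,0,0,4,0,0,0,0,0,4],
)

```text
clock: 51.65
ee_pos: [624.9, 55.2, 134.7]
orientation: [[0.884, 0.467, 0.0], [0.467, -0.884, -0.0], [0.0, 0.0, -1.0]]
ft_force: [-1.7, -5.6, 0.0]
gripper_width: 0.169
```

```bash
python3 -c "from h import *;st()"
```

```text
yaw -62.174091988362434 tq [-1.30439915  0.58210445  0.13668291] F [-1.72198052 -5.57232282  0.03226229] [624.93541227  55.20302745 134.67116164] 62.97837023363895 51.65
```

Emit:
drive_tool(
  plan=[0,0,0,0,0,2,0,0,0,0,0,4,0,0,0,0,0,4,0,0,0,0,0,4],
)

```text
clock: 52.05
ee_pos: [624.9, 55.3, 134.7]
orientation: [[0.915, 0.404, 0.0], [0.404, -0.915, -0.0], [0.0, 0.0, -1.0]]
ft_force: [-1.8, -6.0, 0.5]
gripper_width: 0.17
```

```bash
python3 -c "from h import *;st()"
```

```text
yaw -66.17532886029224 tq [-1.29484003  0.66428768  0.19880973] F [-1.78200661 -6.01192468  0.46542771] [624.91443492  55.26775304 134.67482719] 66.98100796072204 52.05
```

Emit:
drive_tool(
  plan=[0,0,0,0,0,2,0,0,0,0,0,4,0,0,0,0,0,4,0,0,0,0,0,4],
)

```text
clock: 52.45
ee_pos: [624.9, 55.3, 134.7]
orientation: [[0.941, 0.339, -0.0], [0.339, -0.941, 0.0], [-0.0, -0.0, -1.0]]
ft_force: [-2.7, -5.0, 0.2]
gripper_width: 0.168
```

```bash
python3 -c "from h import *;st()"
```

```text
yaw -70.17628227026101 tq [-1.15297599  0.66679026  0.18495309] F [-2.66801985 -4.991922    0.20467805] [624.89792957  55.2846115  134.66622933] 70.98050044156231 52.45
```

Emit:
drive_tool(
  plan=[0,0,0,0,0,2,0,0,0,0,0,4,0,0,0,0,0,4,0,0,0,0,0,4],
)

```text
clock: 52.85
ee_pos: [624.9, 55.3, 134.7]
orientation: [[0.962, 0.273, 0.0], [0.273, -0.962, 0.0], [0.0, -0.0, -1.0]]
ft_force: [-1.7, -3.5, 0.3]
gripper_width: 0.169
```

```bash
python3 -c "from h import *;st()"
```

```text
yaw -74.17530041109029 tq [-0.99173292  0.55232684  0.32289718] F [-1.72568432 -3.49469576  0.31301698] [624.93285753  55.34223329 134.66683849] 74.98166605888545 52.85
```

Emit:
drive_tool(
  plan=[0,0,0,0,0,2,0,0,0,0,0,4,0,0,0,0,0,4,0,0,0,0,0,4],
)

```text
clock: 53.25
ee_pos: [625.0, 55.3, 134.7]
orientation: [[0.979, 0.205, 0.0], [0.205, -0.979, 0.0], [0.0, -0.0, -1.0]]
ft_force: [-2.0, -3.9, -0.1]
gripper_width: 0.17
```

```bash
python3 -c "from h import *;st()"
```

```text
yaw -78.17761253588915 tq [-0.83932732  0.65532356  0.357211  ] F [-2.006929   -3.94861671 -0.10725438] [624.95947896  55.31756718 134.70175082] 78.97937318936326 53.25
```

The torque has risen past the friction level (0.36 N·m), so the screw is at its stop. I'll back off within the hexagon's play, lift out and check.

Emit:
drive_tool(
  plan=[0,0,0,0,0,-4,0,0,0,0,0,-8,0,0,0,0,0,-12,0,0,0,0,0,-12],
)

```text
clock: 53.65
ee_pos: [624.9, 55.1, 134.7]
orientation: [[0.915, 0.404, -0.0], [0.404, -0.915, -0.0], [-0.0, -0.0, -1.0]]
ft_force: [-3.2, -3.8, -0.0]
gripper_width: 0.172
```

```bash
python3 -c "from h import *;st()"
```

```text
yaw -66.18468428840482 tq [-1.16686311  0.57610075  0.00801071] F [-3.19337883 -3.79185752 -0.02234046] [624.89345021  55.14739234 134.66718958] 66.97771639347307 53.65
```

Emit:
drive_tool(
  plan=[0,0,-0.5,0,0,0,0,0,-1.5,0,0,0,0,0,-3,0,0,0,0,0,-6,0,0,0,0,0,-10,0,0,0,0,0,-10,0,0,0,-2.6,0,-10,0,0,0,-5.2,0,-10,0,0,0,-5.2,0,-10,0,0,0,-5.2,0,-10,0,0,0,-5.2,0,-10,0,0,0],
)

```text
clock: 54.75
ee_pos: [578.0, 34.8, 234.9]
orientation: [[0.916, 0.402, 0.001], [0.402, -0.916, 0.0], [0.001, -0.0, -1.0]]
ft_force: [0.4, 0.2, -2.5]
gripper_width: 0.168
```

```bash
python3 - <<'E'
from h import *
st()
p=robot.read_camera("wrist");print(proj(p,[625.8,55.1,58]))
for cx,cy in((626.3,54.6),(625.8,55.1)):
  im=patch(p,cx,cy,58,half=24,s=10)
  g=cv2.cvtColor(im,cv2.COLOR_BGR2GRAY);pol=cv2.warpPolar(g,(240,360),(240,240),240,cv2.WARP_POLAR_LINEAR)
  ring=pol[:,148:178].mean(1).astype(float);k=np.argsort(ring)[::-1][:9];print("mark",-np.sort(k),int(ring[k[0]]),np.median(ring))
scan(p)
W=cloud(p);h=cv2.cvtColor(p["color"],cv2.COLOR_RGB2HSV)
m=((h[...,0]<6)|(h[...,0]>174))&(h[...,1]>150)&(W[...,2]>95)&(W[...,2]<112)&(abs(W[...,1])<40);w=W[m];print("wing",len(w),cv2.minAreaRect(w[:,:2].astype(np.float32)))
T=go([454,-304.1,236],-60.3)
E
```

```text
yaw -66.29316279421997 tq [-0.07285834  0.1407707  -0.00355293] F [ 0.35102763  0.24434409 -2.48517855] [577.96870771  34.76599162 234.85886981] 65.10411135706867 54.75
(np.float64(255.71998958849696), np.float64(130.33866645242205))
mark [-129 -130 -131 -132 -133 -134 -135 -136 -137] 251 154.14999999999998
mark [-126 -127 -128 -129 -130 -131 -132 -133 -134] 251 157.46666666666667
base 19986 ((628.2710571289062, 37.49327087402344), (148.28599548339844, 367.4855651855469), 6.392778396606445)
wing 1274 [628.02670911  21.0182751  103.12915631]
((594.8234252929688, 139.31643676757812), (47.93324279785156, 337.4874572753906), 19.972259521484375)
offcut_0 0.83 [191. 111.] 755 ztop 61 rect ((619.4298095703125, 119.86685180664062), (44.98215103149414, 45.84396743774414), 6.632690906524658)
offcut_0 0.82 [155.  98.] 718 ztop 61 rect ((614.443115234375, 164.44161987304688), (44.63922119140625, 44.34097671508789), 7.5921831130981445)
offcut_0 0.58 [230. 114.] 792 ztop 65 rect ((622.055419921875, 91.35127258300781), (79.49270629882812, 12.715184211730957), 6.835428237915039)
offcut_0 0.32 [304. 149.] 780 ztop 105 rect ((632.2144165039062, 2.413738250732422), (14.065552711486816, 54.87126541137695), 4.63850212097168)
clamp_screw 0.95 [257. 130.] 777 ztop 59 rect ((626.7017211914062, 54.602481842041016), (38.8173942565918, 39.67446517944336), 25.151281356811523)
hex_key 0.88 [255. 216.] 4227 ztop 258 rect ((580.9844970703125, 35.61021423339844), (98.61398315429688, 16.00571060180664), 23.549165725708008)
hex_key 0.31 [227. 119.] 794 ztop 65 rect ((622.0701293945312, 91.69229125976562), (79.58013153076172, 12.747610092163086), 7.123186111450195)
wing 763 ((632.2880859375, 1.936727523803711), (14.047715187072754, 55.823368072509766), 4.800933361053467)
plan [-24.95  26.03  -0.16] [-0.01  0.   -5.97] rows 8
```

Both tries agree: the mark did not move on the second turn, so the screw is at its stop. The knob reads 1.6 rad and the offcuts are touching (44.8 mm pitch). Now I'll return the key.

```bash
python3 - <<'E'
from h import *
T=go([453.2,-304.1,235],-91.5)
E
```

```text
plan [-25.02  26.    -0.06] [-1.000e-02  0.000e+00  2.523e+01] rows 8
```

Emit:
drive_tool(
  plan=[-6,6.5,0,0,0,6,-12,13,0,0,0,12,-18,19.5,0,0,0,18,-25,26,0,0,0,25.2,-25,26,0,0,0,25.2,-25,26,0,0,0,25.2,-25,26,0,0,0,25.2,-25,26,0,0,0,25.2,-25,26,0,0,0,25.2,-25,26,0,0,0,25.2,-25,26,0,0,0,25.2,-25,26,0,0,0,25.2],
)

```text
clock: 56.15
ee_pos: [453.6, -303.2, 234.7]
orientation: [[1.0, -0.024, 0.0], [-0.024, -1.0, 0.0], [0.0, -0.0, -1.0]]
ft_force: [0.7, -0.4, -3.3]
gripper_width: 0.174
```

```bash
python3 - <<'E'
from h import *
st()
p=robot.read_camera("wrist");W=cloud(p)
m=(abs(W[...,0]-452)<60)&(abs(W[...,1]+303)<60)&(W[...,2]>54)&(W[...,2]<64);q=W[m]
if len(q)>20:print("standtop",len(q),cv2.minAreaRect(q[:,:2].astype(np.float32)))
h=cv2.cvtColor(p["color"],cv2.COLOR_RGB2HSV)
m=(h[...,0]<20)&(h[...,1]>180)&(W[...,2]>200);q=W[m];print(len(q),cv2.minAreaRect(q[:,:2].astype(np.float32)))
E
```

```text
yaw -91.38490945974648 tq [-0.00881506  0.16447397  0.02996414] F [ 0.74133085 -0.44569612 -3.29514292] [ 453.57749403 -303.1842475   234.69107812] 52.72969716165875 56.15
standtop 1254 ((454.4949645996094, -303.4129943847656), (64.07510375976562, 63.5265998840332), 82.726806640625)
3843 ((456.8783874511719, -304.1701965332031), (17.08559799194336, 99.0174560546875), 89.06111145019531)
```

Emit:
drive_tool(
  plan=[0,0.06,2,0,0,0,0,0.06,4,0,0,0,0,0.06,6,0,0,0,0,0.06,7,0,0,0,0,0.06,7.5,0,0,0,0,0.06,8,0,0,0,0,0.06,8,0,0,0],
)

```text
clock: 56.9
ee_pos: [453.1, -304.8, 154.7]
orientation: [[1.0, -0.026, 0.0], [-0.026, -1.0, -0.0], [0.0, 0.0, -1.0]]
ft_force: [0.0, 0.6, -2.4]
gripper_width: 0.166
```

Emit:
drive_tool(
  plan=[0,0,0.7,0,0,0,0,0,1.4,0,0,0,0,0,2.1,0,0,0,0,0,2.8,0,0,0,0,0,3.5,0,0,0,0,0,4.2,0,0,0,0,0,4.6,0,0,0,0,0,4.8,0,0,0,0,0,4.8,0,0,0],
)

```text
clock: 57.8
ee_pos: [453.0, -304.8, 106.4]
orientation: [[1.0, -0.026, -0.0], [-0.026, -1.0, 0.0], [-0.0, -0.0, -1.0]]
ft_force: [0.5, 0.1, -3.1]
gripper_width: 0.169
```

Emit:
drive_tool(
  plan=[0,0,0.1,0,0,0,0,0,0.15,0,0,0,0,0,0.15,0,0,0],
)

```text
clock: 58.1
ee_pos: [453.3, -305.0, 105.7]
orientation: [[1.0, -0.026, 0.001], [-0.026, -1.0, -0.001], [0.001, 0.001, -1.0]]
ft_force: [-0.5, 1.1, 5.0]
gripper_width: 0.171
```

The key slid in freely and its flange is resting on the stand (Fz went from -3 to +5). I'll release and back away.

Emit:
drive_tool(
  plan=[0,0,0,0,0,0,0,0,0,0,0,0,0,0,0,0,0,0,0,0,0,0,0,0,0,0,-3,0,0,0,0,0,-7,0,0,0,0,0,-12,0,0,0,0,0,-14,0,0,0,-6,0,-14,0,0,0,-6,0,-14,0,0,0,-6,0,-14,0,0,0],
  hand=0.6,
)

```text
clock: 59.2
ee_pos: [392.1, -303.4, 245.4]
orientation: [[1.0, -0.027, 0.0], [-0.027, -1.0, -0.0], [0.0, 0.0, -1.0]]
ft_force: [0.3, -0.3, 0.5]
gripper_width: 0.596
```

```bash
python3 - <<'E'
from h import *
st()
p=robot.read_camera("wrist");W=cloud(p)
for d in robot.outline_of("hex_key",p)[:1]:
    w=W[d["mask"]];q=w[(w[:,2]>110)];print("key",d["confidence"],np.median(q[:,2]),np.percentile(q[:,2],[2,98]),cv2.minAreaRect(q[:,:2].astype(np.float32)))
p=robot.read_camera("top");scan(p)
p=robot.read_camera("side");W=cloud(p)
for t in("jar_screws","spanner_17","hex_key","key_stand","offcut_0"):
  for d in robot.outline_of(t,p)[:2]: print(t,round(d["confidence"],2),np.round(d["centre"]),np.round(np.nanmedian(W[d["mask"]],0)))
E
```

```text
yaw -91.55820780660997 tq [-0.04574369  0.06291723 -0.00101273] F [ 0.347821   -0.31554     0.48025889] [ 392.14445181 -303.36728621  245.43058036] 48.45043444321315 59.2
key 0.65 127.41100953706905 [123.10338233 129.16407647] ((456.033935546875, -305.14013671875), (16.292856216430664, 96.44647216796875), 88.8078842163086)
base 105 ((631.271728515625, 16.845443725585938), (144.15306091308594, 321.9162292480469), 6.564995765686035)
wing 250 [541.88826721 303.68279248  99.99672491]
((574.7267456054688, 153.1181640625), (55.23247528076172, 376.341796875), 14.401358604431152)
offcut_0 0.42 [198. 168.] 65 ztop 61 rect ((613.8034057617188, 164.35577392578125), (46.400779724121094, 42.76847839355469), 5.6371331214904785)
offcut_0 0.27 [350. 158.] 184 ztop 11 rect ((675.5740356445312, -375.265380859375), (154.9890594482422, 40.25674819946289), 0.9541513919830322)
clamp_screw 0.4 [230. 167.] 52 ztop 61 rect ((625.7398071289062, 52.42510986328125), (31.56775665283203, 31.9747257232666), 88.2486801147461)
hex_key 0.65 [339. 208.] 52 ztop 132 rect ((483.05609130859375, -306.9468688964844), (14.61984634399414, 37.560855865478516), 84.92700958251953)
jar_screws 0.7 [265. 189.] [622.  63.  59.]
jar_screws 0.43 [264. 184.] [612.  89.  65.]
spanner_17 0.82 [335. 285.] [ 679. -374.    7.]
spanner_17 0.51 [276. 206.] [615. -22.  18.]
hex_key 0.22 [268. 189.] [623.  63.  58.]
key_stand 0.77 [249. 281.] [ 446. -331.   53.]
key_stand 0.45 [274. 188.] [627.  -7.  91.]
offcut_0 0.43 [262. 178.] [620. 137.  54.]
```

```bash
python3 -c "
from h import *
print(robot.hand_in());st()"
```

```text
the job is handed in; nothing more can be done
None
the job is handed in; nothing more can be done
```

The job is done and handed in at about 59 s of the 210 s limit; no verdict came back, so what follows is from my own checks.

**What I did**
- I freed the knob and slid the carriage back about 40 mm. It stopped roughly 5–8 mm short of its back stop.
- One of the two offcuts was knocked aside during the run. I measured it again, then stood both upright in a row on the bed.
- I pushed the carriage up until the jaw spring pressed on the row (about 8–10 N), then locked the knob clockwise to its stop.
- I seated the key on the socket floor, turned the clamp screw clockwise, and put the key back in its stand.

**Last checks**
- **Knob:** it measured about 1.6 rad, which is its stop.
- **Offcuts:** they stand at the right height with a 44.8 mm spacing, so they are touching each other, and they line up with the fixed jaw face.
- **Key:** its handle top is at 127 mm, the same height as at the start, so it is upright and fully down.
- **Jar and spanner:** neither was touched. The jar reads the same as in the earlier views and the spanner's last reading fits its start position to within measuring error. In the last side view the jar finder picked out the fixture instead, so that reading could not be used.

**What disagreed**
- **First tightening:** I turned too far and the key slipped round inside the socket at the stop. I lifted it out, reseated it and turned again to 0.36 N·m, above the stated friction. The screw did not move further.
- **Screw angle:** the mark on the screw alone reads about 2.5 rad rather than 2.6, so "at its stop" rests on the torque and on the mark not moving.

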